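Move watch cases from the ultrasonic cleaner to the dryer

ROBOT

A 7-joint arm with a two-finger parallel gripper is mounted at the origin on the work surface. World frame = base frame: x ahead of the robot, y to its left, z up, the work surface at z = 0. Lengths are in m, angles in rad, forces in N, time in s.
With the tool pointing down it reaches from about 0.35 to 0.9 m from the base axis. Payload 7.2 kg.
Tool frame: the origin (TCP) lies at the very end of the fingers, on their centre line; the grasp point (between the pads) lies arm.tcp_to_grasp behind it (arm.tcp_to_grasp is the distance from the TCP to the grasp point, in m); z points along the fingers, y is the direction in which the jaws open and shut (so a half turn about z gives the same grasp; the last joint's range is limited). The gripper opens to 88 mm and grips with 3 to 60 N. Pads are 20 mm wide; open, the fingers measure 115 mm over their backs; the gripper's body (75 mm by 178 mm) begins 61 mm behind the grasp point.
Start: joints at [1.084, 0.411, -0.013, 1.596, 0.006, 1.134, -0.082], TCP at [0.254, -0.571, 0.223] pointing down, gripper open.
Joint ranges: [-2.95, 2.95], [-0.29, 1.99], [-1.47, 1.44], [0.14, 2.54], [-1.03, 4.17], [0.13, 1.85], [-2.86, 2.86]. Speed limits (rad/s): [2.39, 2.39, 3.01, 3.01, 3.14, 3.14, 3.14].

INTERFACE

Orientations are given as a rotation vector (axis times angle).
In Python, from plant import state, snapshot, arm gives the robot as it stands.
- The arm moves only by the tool drive_tool, never from a script. Its argument "commands" is a list of rows, each a list of 5 numbers: the shift along the tool's x, y, z in mm, then the turn about the tool's z in rad, then the finger opening in mm, from 0 to 87.8. In form: [[tx, ty, tz, spin, fingers], ...]. A call has 1 to 8 rows; each row is the pose to reach, as a shift and turn from the pose commanded when the call began, along the tool's axes at that moment; what a row does not reach only later rows make up. A row lasts 1/10 s, in which the tool goes at most 50 mm and 8.59 degrees, less where a joint would pass 70% of its speed; a pose out of reach is approached as far as the arm can. A call with a gripper value outside its range is refused whole. The fingers move at their own pace and stop on an object; "newtons" is the grip in N (left out, the last holds). Time passes only in rows, so rows that repeat a pose let the fingers close. It gives the time, the measured TCP pose, the force and the opening at its end, in the units of the state.
- state(): the state, without advancing time (a new reading comes with each control period).
- snapshot(name): name is "scene" or "top" or "wrist"; returns a dict with "frame" (400x640x3 uint8, red, green, blue), "intrinsics" (3x3 intrinsics, pixels), "D" ([k1, k2, p1, p2, k3] as OpenCV has them; the pictures are not rectified), "R" (3x3) and "t" (3): a world point X has camera coordinates R X + t. Camera axes: x right, y down, z forward; pixel columns grow to the right and rows downward; lengths in m; the calibration is good to about 2 mm. A picture is of the moment at which its call begins. There is no depth.
- arm.hand_in(): hands the job in, once; it reports no verdict.
The state is a dict: "clock": time; "joint_pos": joint angles; "joint_velocities": joint speeds; "tau": joint torques, N m; "eef_pos": TCP position; "tool_rot": TCP orientation; "ft_force": force on the tool from outside, world axes, zero at the start; "wrist_torque": the same for the moment, N m; "gripper_width": finger opening in m.
Only numpy, scipy, OpenCV 4.12 (cv2) and the standard library are available. Lean on these libraries where they do the work, as an engineer would, in place of code of your own. Each camera call takes 0.05 s, during which the arm holds its last target. There are 200 camera calls.

TASK

The ultrasonic cleaning is done: lift the basket of watch cases out of the cleaner, stand it in the white draining tray and let go; then take the basket again by a hold it can be tipped with, and tip all four watch cases into the dryer's hopper. Finally stand the empty basket upright in the draining tray again and let go. Do not drop a case on the bench, and leave the other things on the bench where they are.

Things in the scene. Friction and masses are not known exactly. Their poses are not given: they have to be found in the camera images.
- cleaner: bench ultrasonic cleaner, fixed: white box 230 (x) x 180 (y) x 130 mm high with steel rim and open steel tank 174 x 134 mm, 80 mm deep (tank floor 50 mm above the bench). Tank is empty but for the basket. Origin: centre of the underside; z up; control panel on its -x side.
- basket: perforated steel basket, loose, 0.22 kg, 160 (x) x 120 (y) x 76 mm high, standing on the tank floor at first, 7 mm of room all round, rim 4 mm below the cleaner's, its -x (lip) end to the robot. Origin: centre of its underside (foot level), z up; inner floor 9 mm above it; side walls 3 mm thick. At +x a 10 mm end wall, at -x a low lip, in the middle a swinging bail.
- basket_end (a point): middle of the top edge (x 75, y 0, z 76 mm of the basket) of the basket's plain upright end wall, 10 mm thick, 120 mm wide: strong enough to carry and tip the full basket by. Axes are the basket's.
- basket_lip (a point): middle of the edge of the basket's low pouring lip (x -80, y 0, z 32 mm of the basket). The lip slopes up outwards at 39 degrees from the floor at x -50 mm; the opening above it is free, so the cases slide out over it when the basket is tipped steeply, 80 degrees or more, lip end down. Axes are the basket's.
- bail (a joint): angle of the basket's bail (rad): 0 upright, growing as it folds towards the pouring lip, 1.57 flat over the mouth, stop at -0.12. Hinge along the basket's y, at x 0, z 82 mm. A little stiff: it stands by itself up to about 0.5 rad, beyond about 0.7 it drops flat. It swings too freely to tip the basket by; upright, it is in the way of a gripper at the end wall.
- bail_grip (a point): centre of the bail's grip bar: a round bar 12 mm thick, 100 mm long along the basket's y, 65 mm from the bail's hinge. z of this point points from the hinge to the bar.
- tray: white plastic draining tray, fixed: 234 (x) x 174 (y) mm, rim 18 mm high and 5 mm thick, ribbed floor whose top is 10 mm above the bench, room inside 224 x 164 mm. Origin: centre of the underside.
- dryer: warm-air dryer, fixed: grey cabinet 180 x 180 mm with a square steel hopper on top, mouth 210 x 210 mm at 140 mm above the bench, narrowing to a throat 150 x 150 mm at 92 mm height; below it the drying chamber 150 x 150 mm with its floor 30 mm above the bench. Origin: centre of the underside; control panel on its -x side.
- case1: one of four identical stripped steel diver's watch cases: round body 42 mm across, 52 mm long over its four lugs (local x), 14 mm thick, about 45 g. Origin at the centre of its back (underside), z towards its glass side. At the start the four lie flat, side by side, on the basket floor.
- case2: one of four identical stripped steel diver's watch cases: round body 42 mm across, 52 mm long over its four lugs (local x), 14 mm thick, about 45 g. Origin at the centre of its back (underside), z towards its glass side. At the start the four lie flat, side by side, on the basket floor.
- case3: one of four identical stripped steel diver's watch cases: round body 42 mm across, 52 mm long over its four lugs (local x), 14 mm thick, about 45 g. Origin at the centre of its back (underside), z towards its glass side. At the start the four lie flat, side by side, on the basket floor.
- case4: one of four identical stripped steel diver's watch cases: round body 42 mm across, 52 mm long over its four lugs (local x), 14 mm thick, about 45 g. Origin at the centre of its back (underside), z towards its glass side. At the start the four lie flat, side by side, on the basket floor.
- dome: bystander: glass dust dome with knob on a blue round base, 116 mm across, 94 mm high. Origin: centre of the underside. Leave alone.
- stand: bystander: round blue screwdriver stand with a ring of upright screwdrivers, 100 mm across, 116 mm high. Origin: centre of the underside. Leave alone.
- tin: bystander: flat round aluminium tin with black lid, 72 mm across, 28 mm high. Origin: centre of the underside. Leave alone.
Mind the look-alikes: they are no part of the job. Leave any purple look-alike of the case2 alone.

How it is judged:
On the way, in this order (a step that is already met when the one before it is completed fails the run):
1. the basket stands upright in the draining tray with all four cases in it, let go and at rest (x of basket in the frame of tray between -0.034 and 0.034 m and y of basket in the frame of tray between -0.026 and 0.026 m and z of basket in the frame of tray between 0.005 and 0.016 m and angle between basket's own z axis and vertical below 0.08 rad and linear speed of basket below 0.02 m/s and contact force between the fingers and basket below 0.1 N and x of case1 in the frame of basket between -0.085 and 0.08 m and y of case1 in the frame of basket between -0.06 and 0.06 m and z of case1 in the frame of basket between 0 and 0.075 m and x of case2 in the frame of basket between -0.085 and 0.08 m and y of case2 in the frame of basket between -0.06 and 0.06 m and z of case2 in the frame of basket between 0 and 0.075 m and x of case3 in the frame of basket between -0.085 and 0.08 m and y of case3 in the frame of basket between -0.06 and 0.06 m and z of case3 in the frame of basket between 0 and 0.075 m and x of case4 in the frame of basket between -0.085 and 0.08 m and y of case4 in the frame of basket between -0.06 and 0.06 m and z of case4 in the frame of basket between 0 and 0.075 m), for 0.3 s.
2. the basket is held tipped over the dryer (angle between basket's own z axis and vertical above 0.8 rad and horizontal distance between basket and dryer below 0.2 m and contact force between the fingers and basket above 0.5 N), for 0.1 s.
3. all four cases lie in the dryer (x of case1 in the frame of dryer between -0.08 and 0.08 m and y of case1 in the frame of dryer between -0.08 and 0.08 m and z of case1 in the frame of dryer between 0.02 and 0.092 m and x of case2 in the frame of dryer between -0.08 and 0.08 m and y of case2 in the frame of dryer between -0.08 and 0.08 m and z of case2 in the frame of dryer between 0.02 and 0.092 m and x of case3 in the frame of dryer between -0.08 and 0.08 m and y of case3 in the frame of dryer between -0.08 and 0.08 m and z of case3 in the frame of dryer between 0.02 and 0.092 m and x of case4 in the frame of dryer between -0.08 and 0.08 m and y of case4 in the frame of dryer between -0.08 and 0.08 m and z of case4 in the frame of dryer between 0.02 and 0.092 m), for 0.2 s.
At the end, for the whole second after the job is handed in: All four cases lie at rest in the dryer's chamber, below the hopper; the empty basket stands on the draining tray's floor inside its rim (centre within 34 mm in x and 26 mm in y of the tray's, in the tray's axes), upright within 0.08 rad, let go and at rest (all of step 3 and x of basket in the frame of tray between -0.034 and 0.034 m and y of basket in the frame of tray between -0.026 and 0.026 m and z of basket in the frame of tray between 0.005 and 0.016 m and angle between basket's own z axis and vertical below 0.08 rad and linear speed of basket below 0.02 m/s and contact force between the fingers and basket below 0.1 N and linear speed of each of case1, case2, case3, case4 below 0.03 m/s); the robot touches nothing.
It fails at once if a case falls on the bench (height (world z) of any of case1, case2, case3, case4 below 0.009 m).
It fails at once if a bystander is pushed more than 20 mm or tipped over (distance of any of dome, stand, tin from where it was at the start of the episode above 0.02 m or angle between any of dome, stand, tin's own z axis and vertical above 0.35 rad).
It also fails if it takes over 72 s, if anything falls off the work surface, if the arm or the gripper's body presses on something with over 40 N, if the wrist force passes 120 N, or if a joint passes its speed limit or range.

## Working session

There is one attempt and no reset: what is moved stays moved. The work goes in short steps, Python scripts to look and compute and a tool call to move; the robot and the scene stay as the last step left them, time stands still between calls to the robot, and variables do not carry over. Pictures are saved under pics/ and viewed, about 8 in all and at most 12, crops included, and the job is handed in when it is done.

Besides the shell and the picture viewer there is one more tool, called after "Emit:" by a JSON object that holds its "fn" and its "kwargs". drive_tool: Moves the arm, as the interface text tells. Its arguments: {"type":"object","properties":{"commands":{"type":"array"},"newtons":{"type":"number"}},"required":["commands"]}

```bash
ls; mkdir -p pics; python3 - <<'E'
from plant import state, snapshot, arm
import cv2,numpy as np,pickle
print([a for a in dir(arm) if a[0]!='_'], arm.tcp_to_grasp)
s=state()
for k,v in s.items(): print(k,np.round(v,3))
for n in("scene","top"):
    d=snapshot(n); cv2.imwrite(f"pics/{n}0.png",d["frame"][:,:,::-1]); pickle.dump(d,open(n+"0.pkl","wb"))
    print(n,np.round(d["R"],3).tolist(),np.round(d["t"],3),np.round(d["intrinsics"],1).tolist(),np.round(d["D"],3))
E
```

```text
pics
['PlanningError', 'hand_in', 'tcp_to_grasp'] 0.0187
clock 0.0
joint_pos [ 1.084  0.412 -0.013  1.597  0.006  1.134 -0.082]
joint_velocities [ 0.001  0.001  0.001  0.    -0.    -0.001 -0.   ]
tau [-0.0000e+00 -5.8796e+01  6.4200e-01 -2.9108e+01 -5.4000e-02  1.8000e-02
  0.0000e+00]
eef_pos [ 0.254 -0.571  0.222]
tool_rot [-3.071e+00 -6.530e-01  1.000e-03]
ft_force [-0.457 -0.042  0.468]
wrist_torque [-0.042 -0.053 -0.003]
gripper_width 0.088
scene [[-0.379, 0.925, 0.018], [0.705, 0.301, -0.642], [-0.6, -0.23, -0.766]] [ 0.166 -0.279  1.614] [[492.8, 0.0, 319.0], [0.0, 492.8, 203.9], [0.0, 0.0, 1.0]] [0.03 0.   0.   0.   0.  ]
top [[0.029, -1.0, -0.003], [-0.994, -0.029, -0.106], [0.105, 0.006, -0.994]] [0.046 0.553 1.13 ] [[423.8, 0.0, 316.3], [0.0, 423.8, 195.4], [0.0, 0.0, 1.0]] [-0.069  0.     0.     0.     0.   ]
```

View pics/top0.png

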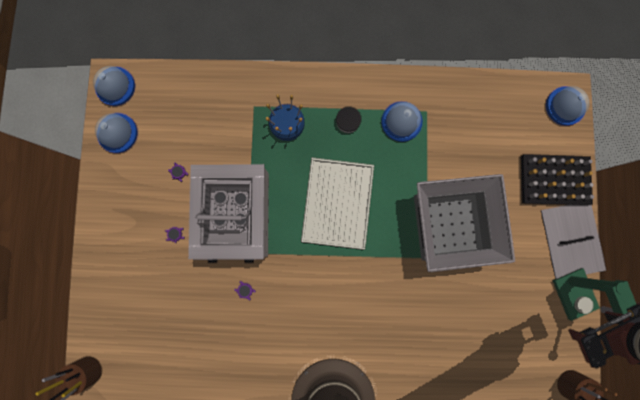

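View pics/scene0.png

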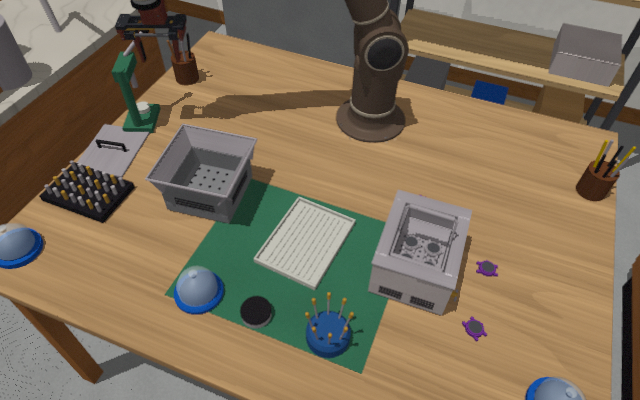

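```bash
cat > h.py <<'E'
import numpy as np,cv2,pickle
from scipy.spatial.transform import Rotation as Rot
def ray(d,px,z):
    p=cv2.undistortPoints(np.array(px,float).reshape(-1,1,2),d["intrinsics"],d["D"]).reshape(-1,2)
    v=np.c_[p,np.ones(len(p))]@d["R"]; c=-d["R"].T@d["t"]
    s=(np.array(z)-c[2])/v[:,2]; return c+v*s[:,None] if np.ndim(s) else c+v*s
def proj(d,X):
    return cv2.projectPoints(np.array(X,float).reshape(-1,3),cv2.Rodrigues(d["R"])[0],d["t"],d["intrinsics"],d["D"])[0].reshape(-1,2)
def rect(P):
    P=P[:,:2]; r=cv2.minAreaRect((P*1000).astype(np.float32)); return np.round(r[0],1),np.round(r[1],1),round(r[2],1)
def tri(d1,p1,d2,p2):
    A=[]
    for d,p in((d1,p1),(d2,p2)):
        c=-d["R"].T@d["t"]; v=(ray(d,[p],0.)[0]-c); v/=np.linalg.norm(v); M=np.eye(3)-np.outer(v,v); A.append((M,M@c))
    return np.linalg.solve(A[0][0]+A[1][0],A[0][1]+A[1][1])
E
python3 - <<'E'
from h import *
d=pickle.load(open("top0.pkl","rb"))
print("cam",-d["R"].T@d["t"])
f=d["frame"]; hsv=cv2.cvtColor(f,cv2.COLOR_RGB2HSV)
for n,px,z in(("cleaner",[(190,166),(266,165),(267,258),(189,259)],.13),("dryer",[(417,183),(503,176),(512,263),(427,271)],.14)):
    P=ray(d,px,z); print(n,np.round(P[:,:2]*1000),P.mean(0),rect(P))
m=((hsv[...,1]<60)&(hsv[...,2]>150)).astype(np.uint8); m[:, :295]=0;m[:,380:]=0;m[:150]=0;m[255:]=0
m=cv2.morphologyEx(m,cv2.MORPH_CLOSE,np.ones((5,5)))
c=max(cv2.findContours(m,0,1)[0],key=cv2.contourArea); print("tray",rect(ray(d,c.reshape(-1,2),.018)))
s=pickle.load(open("scene0.pkl","rb"))["frame"]
a=cv2.resize(f[150:280,170:290],None,fx=4,fy=4,interpolation=2); b=cv2.resize(s[180:320,365:480],None,fx=3.7,fy=3.7,interpolation=2)
h=max(a.shape[0],b.shape[0]); q=[cv2.copyMakeBorder(i,0,h-i.shape[0],0,0,0) for i in(a,b)]
q=np.hstack(q)[...,::-1]; print(q.shape); cv2.imwrite("pics/crop1.png",np.clip(q*1.6,0,255))
E
```

```text
cam [0.42944181 0.05471987 1.18183657]
cleaner [[607. 384.]
 [614. 191.]
 [382. 179.]
 [373. 372.]] [0.494137   0.28127198 0.13      ] (array([494.5, 281.1]), array([233.9, 194. ]), 2.8)
dryer [[ 578. -188.]
 [ 603. -406.]
 [ 386. -426.]
 [ 362. -214.]] [ 0.4823272  -0.30857453  0.14      ] (array([ 482.3, -309.2]), array([217.4, 219.8]), 6.4)
tray (array([534.6,   2.8]), array([172.4, 232.8]), 84.8)
(520, 906, 3)[ WARN:0@1.715] global loadsave.cpp:1063 imwrite_ Unsupported depth image for selected encoder is fallbacked to CV_8U.
```

Emit:
{"fn": "drive_tool", "kwargs": {"commands": [[0, 0, -10, 0, 87], [0, 0, -30, 0, 87]]}}

```text
clock: 0.3
eef_pos: [0.2537, -0.5701, 0.2517]
tool_rot: [-3.07, -0.653, 0.001]
ft_force: [0.7, 0.4, 0.4]
gripper_width: 0.0868
```

View pics/crop1.png

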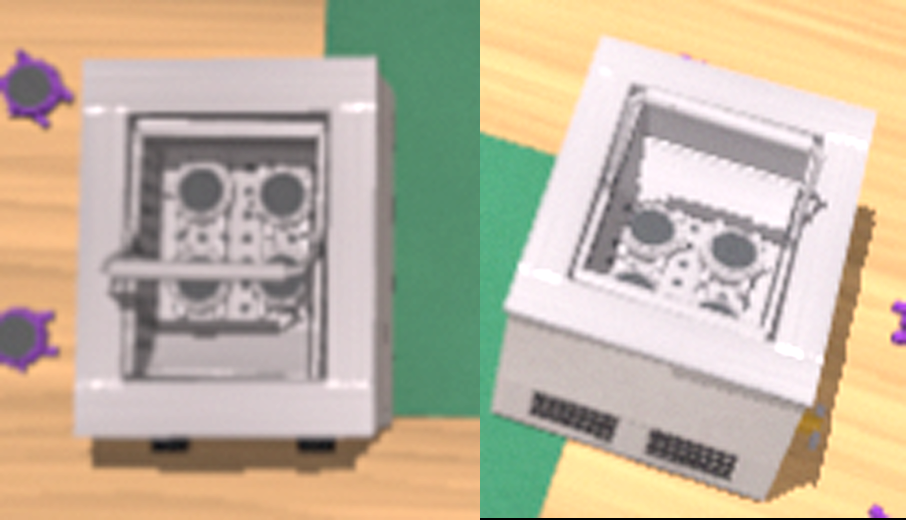

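The enlarged crop confirms the target. The cleaner's rim runs from (190,165) to (266,259) in the top view, with four grey cases inside the basket and the bail bar at about (197,216)-(247,217). The purple look-alikes at (178,172), (174,234) and (245,290) lie outside on the bench, so I'll leave them alone. The drive tool only offers tool-z spin, so before handling anything I'll check in free space how the arm behaves at its reach limit.

Emit:
{"fn": "drive_tool", "kwargs": {"commands": [[0, 0, -50, 0, 87], [0, 0, -100, 0, 87], [0, 0, -150, 0, 87], [0, 0, -200, 0, 87], [0, 0, -250, 0, 87], [0, 0, -300, 0, 87], [0, 0, -350, 0, 87], [0, 0, -400, 0, 87]]}}

```text
clock: 1.1
eef_pos: [0.2476, -0.5578, 0.5894]
tool_rot: [3.013, 0.639, 0.021]
ft_force: [-0.2, -0.1, -0.5]
gripper_width: 0.087
```

```bash
python3 - <<'E'
from h import *
from plant import state
t=pickle.load(open("top0.pkl","rb"));s=pickle.load(open("scene0.pkl","rb"))
print(tri(t,(197,216),s,(455.5,220.5)),tri(t,(247.5,217.5),s,(405.5,205.7)))
c=np.array([.494,.281]);u=np.array([np.cos(.05),np.sin(.05)]);v=np.array([-u[1],u[0]])
for z in(.197,): print([np.round(proj(s,[*(c+y*v),z])) for y in(-.05,.05)],[np.round(proj(t,[*(c+y*v),z])) for y in(-.05,.05)])
q=state(); print(np.round(q["joint_pos"],3),Rot.from_rotvec(q["tool_rot"]).as_matrix().round(3).tolist())
E
```

```text
[0.4774511  0.34099636 0.19126767] [0.47723991 0.2240256  0.18752352]
[array([[406., 210.]]), array([[450., 222.]])] [array([[243., 209.]]), array([[201., 210.]])]
[ 0.843  0.308  0.373  0.936 -0.118  1.853  0.006] [[0.914, 0.405, 0.026], [0.406, -0.912, -0.057], [0.0, 0.063, -0.998]]
```

Emit:
{"fn": "drive_tool", "kwargs": {"commands": [[0, 0, -50, 0, 87], [0, 0, -100, 0, 87], [0, 0, -150, 0, 87], [0, 0, -200, 0, 87], [0, 0, -250, 0, 87], [0, 0, -300, 0, 87]]}}

```text
clock: 1.7
eef_pos: [0.2318, -0.5206, 0.6287]
tool_rot: [2.958, 0.629, 0.039]
ft_force: [0.7, 0.4, 0.7]
gripper_width: 0.0869
```

```bash
python3 - <<'E'
from h import *
from plant import state
q=state(); print(np.round(q["joint_pos"],3),Rot.from_rotvec(q["tool_rot"]).as_matrix().round(3).tolist())
E
```

```text
[ 0.741  0.204  0.452  0.983 -0.096  1.852 -0.006] [[0.914, 0.404, 0.049], [0.407, -0.907, -0.109], [0.001, 0.12, -0.993]]
```

Emit:
{"fn": "drive_tool", "kwargs": {"commands": [[0, 0, 50, 0, 87], [0, 0, 100, 0, 87], [0, 0, 150, 0, 87]]}}

```text
clock: 2.0
eef_pos: [0.2393, -0.5372, 0.4783]
tool_rot: [2.956, 0.629, 0.039]
ft_force: [0.4, -0.8, 0.1]
gripper_width: 0.0866
```

```bash
python3 - <<'E'
from h import *
from plant import state
q=state(); print(np.round(q["joint_pos"],3),Rot.from_rotvec(q["tool_rot"]).as_matrix().round(3).tolist())
E
```

```text
[ 0.717  0.166  0.426  1.368 -0.067  1.5   -0.018] [[0.913, 0.404, 0.05], [0.407, -0.907, -0.111], [0.001, 0.121, -0.993]]
```

The limit test gave a usable result. When joint 6 hits its limit, the tool tilts outward, and the tilt stays as the new commanded orientation.

Plan:
1. Lift the basket by the bail and set it in the tray turned half round, so the lip faces away from the robot.
2. In free space, work the tool up to a tilt of about 45° outward.
3. Pinch a side wall with the tilted tool. Spinning 180° about its own axis then tips the basket about 90°, lip down, and spinning back undoes it.

First I'll move over the bail.

```bash
cat >> h.py <<'E'
def plan(p,dspin,fing=87,n=None,s=None):
    """rows (per call of 8) from the present pose to TCP p, turning dspin about tool z"""
    if s is None:
        from plant import state; s=state()
    P=np.array(s["eef_pos"]); M=Rot.from_rotvec(s["tool_rot"]).as_matrix(); D=np.array(p)-P
    n=n or int(max(np.ceil(np.linalg.norm(D)/.045),np.ceil(abs(dspin)/.145),1))
    for k in range(0,n,8):
        m=min(8,n-k); Mk=M@Rot.from_rotvec([0,0,dspin*k/n]).as_matrix(); d=Mk.T@D*1000/n
        print("call",m,"rows; per row",np.round(d,2),round(dspin/n,4)); print([[*np.round(d*j).astype(int).tolist(),round(dspin*j/n,2),fing] for j in range(1,m+1)])
E
python3 - <<'E'
from h import *
plan([.478,.283,.31],-4.35)
E
```

```text
call 8 rows; per row [ 18.39 -22.26   2.94] -0.145
[[18, -22, 3, -0.14, 87], [37, -45, 6, -0.29, 87], [55, -67, 9, -0.43, 87], [74, -89, 12, -0.58, 87], [92, -111, 15, -0.72, 87], [110, -134, 18, -0.87, 87], [129, -156, 21, -1.01, 87], [147, -178, 24, -1.16, 87]]
call 8 rows; per row [27.75  7.97  2.94] -0.145
[[28, 8, 3, -0.14, 87], [55, 16, 6, -0.29, 87], [83, 24, 9, -0.43, 87], [111, 32, 12, -0.58, 87], [139, 40, 15, -0.72, 87], [166, 48, 18, -0.87, 87], [194, 56, 21, -1.01, 87], [222, 64, 24, -1.16, 87]]
call 8 rows; per row [ 3.77 28.62  2.94] -0.145
[[4, 29, 3, -0.14, 87], [8, 57, 6, -0.29, 87], [11, 86, 9, -0.43, 87], [15, 114, 12, -0.58, 87], [19, 143, 15, -0.72, 87], [23, 172, 18, -0.87, 87], [26, 200, 21, -1.01, 87], [30, 229, 24, -1.16, 87]]
call 6 rows; per row [-24.74  14.89   2.94] -0.145
[[-25, 15, 3, -0.14, 87], [-49, 30, 6, -0.29, 87], [-74, 45, 9, -0.43, 87], [-99, 60, 12, -0.58, 87], [-124, 74, 15, -0.72, 87], [-148, 89, 18, -0.87, 87]]
```

Emit:
{"fn": "drive_tool", "kwargs": {"commands": [[18, -22, 3, -0.14, 87], [37, -45, 6, -0.29, 87], [55, -67, 9, -0.43, 87], [74, -89, 12, -0.58, 87], [92, -111, 15, -0.72, 87], [110, -134, 18, -0.87, 87], [129, -156, 21, -1.01, 87], [147, -178, 24, -1.16, 87]]}}

```text
clock: 2.8
eef_pos: [0.3029, -0.3176, 0.4343]
tool_rot: [2.126, 2.156, -0.067]
ft_force: [0.4, -0.2, 0.6]
gripper_width: 0.0872
```

Emit:
{"fn": "drive_tool", "kwargs": {"commands": [[28, 8, 3, -0.14, 87], [55, 16, 6, -0.29, 87], [83, 24, 9, -0.43, 87], [111, 32, 12, -0.58, 87], [139, 40, 15, -0.72, 87], [166, 48, 18, -0.87, 87], [194, 56, 21, -1.01, 87], [222, 64, 24, -1.16, 87]]}}

```text
clock: 3.6
eef_pos: [0.3667, -0.0993, 0.3891]
tool_rot: [0.605, 3.007, -0.152]
ft_force: [-0.4, -0.8, -0.3]
gripper_width: 0.0871
```

```bash
python3 - <<'E'
from h import *
from plant import state
q=state(); print(np.round(q["joint_pos"],3),Rot.from_rotvec(q["tool_rot"]).as_matrix().round(3).tolist())
plan([.478,.283,.31],-4.35+2.32)
E
```

```text
[ 0.161 -0.176 -0.106  1.888  0.091  1.374  1.215] [[-0.92, 0.389, 0.049], [0.382, 0.918, -0.111], [-0.088, -0.083, -0.993]]
call 8 rows; per row [ 3.61 28.62  2.97] -0.145
[[4, 29, 3, -0.14, 87], [7, 57, 6, -0.29, 87], [11, 86, 9, -0.43, 87], [14, 114, 12, -0.58, 87], [18, 143, 15, -0.72, 87], [22, 172, 18, -0.87, 87], [25, 200, 21, -1.01, 87], [29, 229, 24, -1.16, 87]]
call 6 rows; per row [-24.8   14.74   2.97] -0.145
[[-25, 15, 3, -0.14, 87], [-50, 29, 6, -0.29, 87], [-74, 44, 9, -0.43, 87], [-99, 59, 12, -0.58, 87], [-124, 74, 15, -0.72, 87], [-149, 88, 18, -0.87, 87]]
```

Emit:
{"fn": "drive_tool", "kwargs": {"commands": [[4, 29, 3, -0.14, 87], [8, 57, 6, -0.29, 87], [11, 86, 9, -0.43, 87], [15, 114, 12, -0.58, 87], [18, 143, 15, -0.72, 87], [22, 172, 18, -0.87, 87], [26, 200, 21, -1.01, 87], [29, 229, 24, -1.16, 87]]}}

```text
clock: 4.4
eef_pos: [0.4316, 0.1186, 0.3437]
tool_rot: [-1.166, 2.906, -0.191]
ft_force: [0.7, 0.7, 0.3]
gripper_width: 0.0872
```

Emit:
{"fn": "drive_tool", "kwargs": {"commands": [[-25, 15, 3, -0.14, 87], [-50, 29, 6, -0.29, 87], [-74, 44, 9, -0.43, 87], [-99, 59, 12, -0.58, 87], [-124, 74, 15, -0.72, 87], [-149, 88, 18, -0.87, 87], [-149, 88, 18, -0.87, 87]]}}

```text
clock: 5.1
eef_pos: [0.4802, 0.2841, 0.3083]
tool_rot: [2.253, -2.112, 0.17]
ft_force: [0.1, 0.0, 0.4]
gripper_width: 0.087
```

```bash
python3 - <<'E'
from h import *
from plant import state,snapshot
q=state(); print(np.round(q["joint_pos"],3),np.round(q["eef_pos"],4),Rot.from_rotvec(q["tool_rot"]).as_matrix().round(3).tolist())
d=snapshot("wrist"); cv2.imwrite("pics/w1.png",d["frame"][:,:,::-1]); pickle.dump(d,open("w1.pkl","wb"))
b=np.array([.477,.2825]);u=np.array([np.cos(.05),np.sin(.05)]);v=np.array([-u[1],u[0]])
print(proj(d,[[*b,.192],[*(b+.05*v),.192],[*(b-.05*v),.192]]).round(),-d["R"].T@d["t"])
E
```

```text
[-0.298  0.293 -0.506  1.601  0.259  1.337  2.35 ] [0.4802 0.2841 0.3083] [[0.062, -0.997, 0.047], [-0.992, -0.067, -0.111], [0.113, -0.04, -0.993]]
[[321. 206.]
 [320. 254.]
 [322. 156.]] [0.47613996 0.2304024  0.4774261 ]
```

View pics/w1.png

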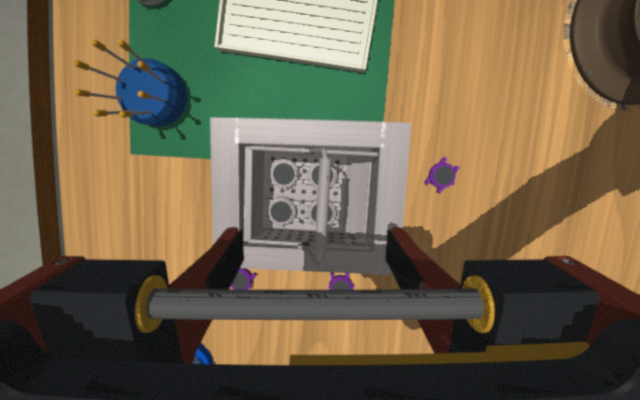

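The wrist view shows the bail bar at about column 322, rows 150-265, where I predicted it (321,206). I'll descend onto it and grip.

```bash
python3 - <<'E'
from h import *
plan([.478,.281,.173],0)
E
```

```text
call 4 rows; per row [-3.62  1.97 33.73] 0.0
[[-4, 2, 34, 0.0, 87], [-7, 4, 67, 0.0, 87], [-11, 6, 101, 0.0, 87], [-14, 8, 135, 0.0, 87]]
```

Emit:
{"fn": "drive_tool", "kwargs": {"commands": [[-4, 2, 34, 0, 87], [-7, 4, 67, 0, 87], [-11, 6, 101, 0, 87], [-14, 8, 135, 0, 87], [-14, 8, 135, 0, 87], [-14, 8, 135, 0, 40], [-14, 8, 135, 0, 0], [-14, 8, 135, 0, 0]], "newtons": 40}}

```text
clock: 5.95
eef_pos: [0.4799, 0.2801, 0.1767]
tool_rot: [2.247, -2.126, 0.176]
ft_force: [0.0, 0.7, -0.3]
gripper_width: 0.0666
```

Emit:
{"fn": "drive_tool", "kwargs": {"commands": [[0, 0, 0, 0, 0], [0, 0, 0, 0, 0], [0, 0, 0, 0, 0], [0, 0, 0, 0, 0]]}}

```text
clock: 6.35
eef_pos: [0.479, 0.2796, 0.1748]
tool_rot: [2.246, -2.123, 0.175]
ft_force: [0.1, 0.2, 0.6]
gripper_width: 0.0342
```

Emit:
{"fn": "drive_tool", "kwargs": {"commands": [[0, 0, 0, 0, 0], [0, 0, 0, 0, 0], [0, 0, 0, 0, 0], [0, 0, 0, 0, 0], [0, 0, 0, 0, 0]]}}

```text
clock: 6.85
eef_pos: [0.479, 0.2796, 0.1746]
tool_rot: [2.246, -2.123, 0.175]
ft_force: [0.7, 0.2, -0.5]
gripper_width: 0.011
```

Emit:
{"fn": "drive_tool", "kwargs": {"commands": [[0, -5, -1, 0, 0], [0, -10, -2, 0, 0], [0, -15, -2, 0, 0], [0, -15, -2, 0, 0]]}}

```text
clock: 7.25
eef_pos: [0.494, 0.2806, 0.1772]
tool_rot: [2.245, -2.123, 0.174]
ft_force: [-2.2, -1.3, -0.8]
gripper_width: 0.0113
```

Emit:
{"fn": "drive_tool", "kwargs": {"commands": [[0, 0, -5, 0, 0], [0, 0, -10, 0, 0], [0, 0, -15, 0, 0], [0, 0, -20, 0, 0], [0, 0, -20, 0, 0]]}}

```text
clock: 7.75
eef_pos: [0.4934, 0.2834, 0.1983]
tool_rot: [2.247, -2.124, 0.176]
ft_force: [0.8, 1.1, -3.5]
gripper_width: 0.0111
```

```bash
python3 - <<'E'
from h import *
from plant import state,snapshot
q=state(); print(np.round(q["joint_pos"],3),Rot.from_rotvec(q["tool_rot"]).as_matrix().round(3).tolist())
for n in("scene","wrist"):
    d=snapshot(n); pickle.dump(d,open(n+"2.pkl","wb"))
    f=d["frame"][:,:,::-1]
    cv2.imwrite("pics/%s2.png"%n,f if n=="wrist" else cv2.resize(f[150:320,330:530],None,fx=3.5,fy=3.5,interpolation=2))
E
```

```text
[-0.312  0.395 -0.484  1.73   0.329  1.12   2.278] [[0.054, -0.997, 0.052], [-0.992, -0.059, -0.11], [0.113, -0.046, -0.993]]
```

View pics/scene2.png

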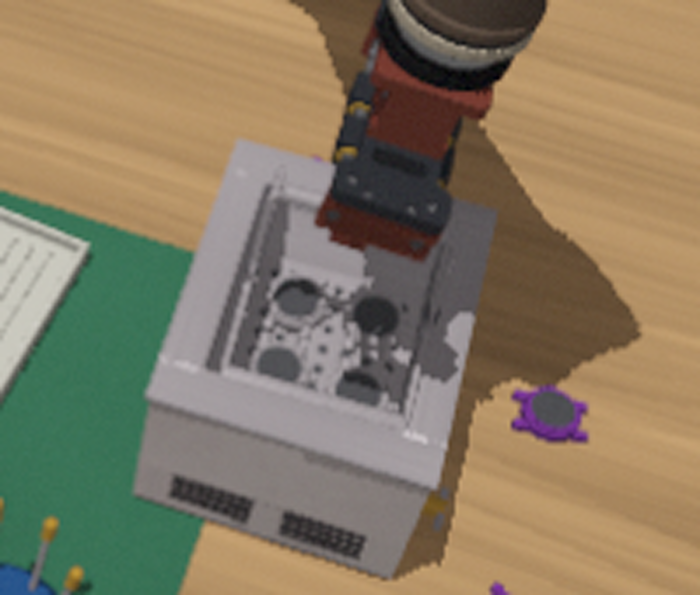

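Emit:
{"fn": "drive_tool", "kwargs": {"commands": [[4, 0, -10, 0, 0], [6, -1, -30, 0, 0], [9, -2, -50, 0, 0], [11, -3, -70, 0, 0], [13, -4, -90, 0, 0], [17, -6, -120, 0, 0], [21, -7, -150, 0, 0], [21, -7, -150, 0, 0]]}}

```text
clock: 8.65
eef_pos: [0.4945, 0.2801, 0.3535]
tool_rot: [2.25, -2.128, 0.178]
ft_force: [0.3, 0.9, -3.1]
gripper_width: 0.0114
```

```bash
python3 - <<'E'
from h import *
# tray centre; bar upright above basket; turn basket from yaw 2.9 to 180-5.2 -> world +/-; tool back to j7~0 : spin + (world -188)
plan([.5346,.0028,.33],np.radians(188.1),0,n=32)
E
```

```text
call 8 rows; per row [ 8.59 -0.71  1.73] 0.1026
[[9, -1, 2, np.float64(0.1), 0], [17, -1, 3, np.float64(0.21), 0], [26, -2, 5, np.float64(0.31), 0], [34, -3, 7, np.float64(0.41), 0], [43, -4, 9, np.float64(0.51), 0], [52, -4, 10, np.float64(0.62), 0], [60, -5, 12, np.float64(0.72), 0], [69, -6, 14, np.float64(0.82), 0]]
call 8 rows; per row [ 5.34 -6.76  1.73] 0.1026
[[5, -7, 2, np.float64(0.1), 0], [11, -14, 3, np.float64(0.21), 0], [16, -20, 5, np.float64(0.31), 0], [21, -27, 7, np.float64(0.41), 0], [27, -34, 9, np.float64(0.51), 0], [32, -41, 10, np.float64(0.62), 0], [37, -47, 12, np.float64(0.72), 0], [43, -54, 14, np.float64(0.82), 0]]
call 8 rows; per row [-1.31 -8.51  1.73] 0.1026
[[-1, -9, 2, np.float64(0.1), 0], [-3, -17, 3, np.float64(0.21), 0], [-4, -26, 5, np.float64(0.31), 0], [-5, -34, 7, np.float64(0.41), 0], [-7, -43, 9, np.float64(0.51), 0], [-8, -51, 10, np.float64(0.62), 0], [-9, -60, 12, np.float64(0.72), 0], [-10, -68, 14, np.float64(0.82), 0]]
call 8 rows; per row [-7.12 -4.84  1.73] 0.1026
[[-7, -5, 2, np.float64(0.1), 0], [-14, -10, 3, np.float64(0.21), 0], [-21, -15, 5, np.float64(0.31), 0], [-28, -19, 7, np.float64(0.41), 0], [-36, -24, 9, np.float64(0.51), 0], [-43, -29, 10, np.float64(0.62), 0], [-50, -34, 12, np.float64(0.72), 0], [-57, -39, 14, np.float64(0.82), 0]]
```

Emit:
{"fn": "drive_tool", "kwargs": {"commands": [[9, -1, 2, 0.1, 0], [17, -1, 3, 0.21, 0], [26, -2, 5, 0.31, 0], [34, -3, 7, 0.41, 0], [43, -4, 9, 0.51, 0], [52, -4, 10, 0.62, 0], [60, -5, 12, 0.72, 0], [69, -6, 14, 0.82, 0]]}}

```text
clock: 9.45
eef_pos: [0.5033, 0.2089, 0.3419]
tool_rot: [-1.226, 2.885, -0.191]
ft_force: [-0.0, 0.3, -4.4]
gripper_width: 0.0109
```

Emit:
{"fn": "drive_tool", "kwargs": {"commands": [[5, -7, 2, 0.1, 0], [11, -14, 3, 0.21, 0], [16, -20, 5, 0.31, 0], [21, -27, 7, 0.41, 0], [27, -34, 9, 0.51, 0], [32, -41, 10, 0.62, 0], [37, -47, 12, 0.72, 0], [43, -54, 14, 0.82, 0]]}}

```text
clock: 10.25
eef_pos: [0.513, 0.1396, 0.336]
tool_rot: [0.026, 3.087, -0.172]
ft_force: [-0.1, -0.2, -3.7]
gripper_width: 0.011
```

Emit:
{"fn": "drive_tool", "kwargs": {"commands": [[-1, -9, 2, 0.1, 0], [-3, -17, 3, 0.21, 0], [-4, -26, 5, 0.31, 0], [-5, -34, 7, 0.41, 0], [-7, -43, 9, 0.51, 0], [-8, -51, 10, 0.62, 0], [-9, -60, 12, 0.72, 0], [-10, -68, 14, 0.82, 0]]}}

```text
clock: 11.05
eef_pos: [0.5226, 0.0701, 0.3302]
tool_rot: [1.239, 2.786, -0.125]
ft_force: [-0.7, 0.1, -4.0]
gripper_width: 0.0112
```

Emit:
{"fn": "drive_tool", "kwargs": {"commands": [[-7, -5, 2, 0.1, 0], [-14, -10, 3, 0.21, 0], [-21, -15, 5, 0.31, 0], [-28, -19, 7, 0.41, 0], [-36, -24, 9, 0.51, 0], [-43, -29, 10, 0.62, 0], [-50, -34, 12, 0.72, 0], [-57, -39, 14, 0.82, 0]]}}

```text
clock: 11.85
eef_pos: [0.5326, 0.0009, 0.3244]
tool_rot: [2.23, 2.046, -0.059]
ft_force: [-0.3, 0.1, -2.8]
gripper_width: 0.0111
```

```bash
python3 - <<'E'
from h import *
from plant import state,snapshot
q=state(); print(q["eef_pos"],np.round(q["joint_pos"],3),Rot.from_rotvec(q["tool_rot"]).as_matrix().round(3).tolist())
d=snapshot("scene"); f=d["frame"][:,:,::-1]; cv2.imwrite("pics/scene3.png",cv2.resize(f[90:310,200:430],None,fx=2.6,fy=2.6,interpolation=2))
E
```

```text
[0.53258834 0.00085239 0.32442989] [-0.196  0.152  0.027  1.712  0.12   1.25  -0.292] [[0.088, 0.995, 0.049], [0.99, -0.083, -0.111], [-0.106, 0.058, -0.993]]
```

View pics/scene3.png

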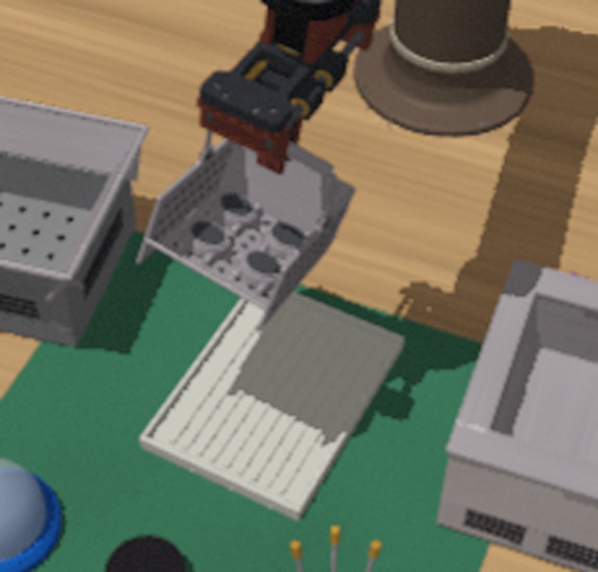

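The lip now faces away from the robot. The basket hangs about 13° rolled, with its +y edge low, so I'll land that edge first and then roll it flat.

```bash
python3 - <<'E'
from h import *
from plant import state
plan([.529,.036,.165],0,0)
M=Rot.from_rotvec(state()["tool_rot"]).as_matrix()
for w in([0,0,-10],[0,-10,0],[10,0,0]): print(w,(M.T@w).round(1))
E
```

```text
call 4 rows; per row [13.33 -4.08 38.45] 0.0
[[13, -4, 38, 0.0, 0], [27, -8, 77, 0.0, 0], [40, -12, 115, 0.0, 0], [53, -16, 154, 0.0, 0]]
[0, 0, -10] [ 1.1 -0.6  9.9]
[0, -10, 0] [-9.9  0.9  1.1]
[10, 0, 0] [1.  9.9 0.5]
```

Emit:
{"fn": "drive_tool", "kwargs": {"commands": [[13, -4, 38, 0, 0], [27, -8, 77, 0, 0], [40, -12, 115, 0, 0], [53, -16, 154, 0, 0], [53, -16, 154, 0, 0], [53, -16, 154, 0, 0]]}}

```text
clock: 12.5
eef_pos: [0.5292, 0.0378, 0.1661]
tool_rot: [2.224, 2.052, -0.061]
ft_force: [-0.3, 0.0, -2.0]
gripper_width: 0.011
```

Emit:
{"fn": "drive_tool", "kwargs": {"commands": [[1, 0, 6, 0, 0], [1, -1, 12, 0, 0], [1, -1, 12, 0, 0]]}}

```text
clock: 12.8
eef_pos: [0.5309, 0.0373, 0.1553]
tool_rot: [2.224, 2.047, -0.053]
ft_force: [1.8, -0.7, -0.9]
gripper_width: 0.011
```

Emit:
{"fn": "drive_tool", "kwargs": {"commands": [[1, 0, 6, 0, 0], [1, 0, 6, 0, 0]]}}

```text
clock: 13.0
eef_pos: [0.5322, 0.0378, 0.1495]
tool_rot: [2.223, 2.047, -0.051]
ft_force: [3.9, -1.6, 3.6]
gripper_width: 0.011
```

```bash
python3 - <<'E'
from h import *
from plant import state,snapshot
d=snapshot("scene"); f=d["frame"][:,:,::-1]; cv2.imwrite("pics/scene4.png",cv2.resize(f[120:320,210:430],None,fx=2.7,fy=2.7,interpolation=2))
E
```

```text
(no output)
```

View pics/scene4.png

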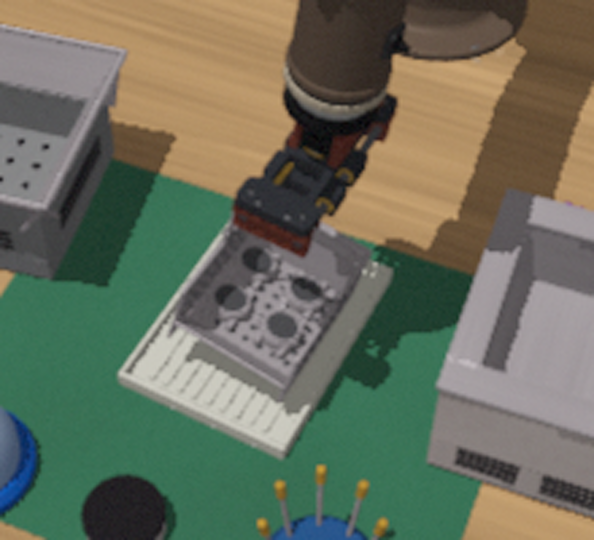

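```bash
python3 - <<'E'
from h import *
d=pickle.load(open("scene2.pkl","rb"))
print("lip",ray(d,[(276.7,234.8),(315.6,262.6)],.045).round(3).tolist(),"endwall corner +y",ray(d,[(346.3,214.4)],.086).round(3).tolist())
print("tray far/near corners",ray(d,[(210+240/2.7,120+230/2.7),(210+390/2.7,120+270/2.7),(210+120/2.7,120+375/2.7),(210+285/2.7,120+455/2.7)],.018).round(3).tolist())
E
```

```text
lip [[0.574, -0.061, 0.045], [0.613, 0.062, 0.045]] endwall corner +y [[0.475, 0.088, 0.086]]
tray far/near corners [[0.442, -0.058, 0.018], [0.431, 0.099, 0.018], [0.646, -0.09, 0.018], [0.665, 0.083, 0.018]]
```

Emit:
{"fn": "drive_tool", "kwargs": {"commands": [[-6, 0, 2, 0, 0], [-12, 1, 5, 0, 0], [-18, 1, 7, 0, 0], [-24, 2, 9, 0, 0], [-30, 2, 12, 0, 0], [-33, 2, 13, 0, 0], [-33, 2, 13, 0, 0]]}}

```text
clock: 13.75
eef_pos: [0.53, 0.0033, 0.1389]
tool_rot: [2.225, 2.049, -0.057]
ft_force: [2.4, 1.3, 1.9]
gripper_width: 0.0111
```

Emit:
{"fn": "drive_tool", "kwargs": {"commands": [[0, 0, 0, 0, 15], [0, 0, 0, 0, 25], [0, 0, 0, 0, 40], [0, 0, 0, 0, 50], [0, 0, 0, 0, 60], [0, 0, 0, 0, 60], [0, 0, 0, 0, 60]]}}

```text
clock: 14.45
eef_pos: [0.5294, 0.0037, 0.1385]
tool_rot: [2.225, 2.05, -0.058]
ft_force: [0.4, 0.8, 0.3]
gripper_width: 0.0587
```

```bash
python3 - <<'E'
from h import *
from plant import state,snapshot
for n in("scene","wrist"):
    d=snapshot(n); pickle.dump(d,open(n+"5.pkl","wb")); f=d["frame"][:,:,::-1]
    if n=="scene": a=cv2.resize(f[120:320,210:430],None,fx=1.75,fy=1.75,interpolation=2)
    else: b=cv2.resize(f,(413,258))
q=np.zeros((350,798,3),np.uint8); q[:,:385]=a; q[:258,385:]=b; cv2.imwrite("pics/c5.png",q)
E
```

```text
(no output)
```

View pics/c5.png

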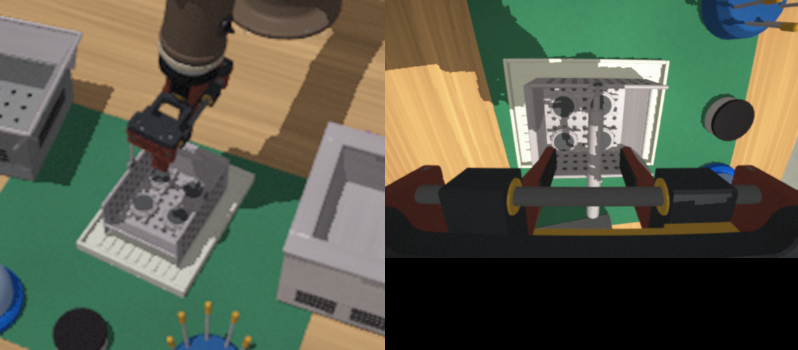

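The basket stands in the tray, let go, with four cases inside and the bail upright between the open fingers. I'll wait a moment so step 1 counts, then fold the bail towards the lip with the rear finger.

Emit:
{"fn": "drive_tool", "kwargs": {"commands": [[0, 0, 0, 0, 60], [0, 0, 0, 0, 60], [0, 0, 0, 0, 60], [0, 0, 0, 0, 60]]}}

```text
clock: 14.95
eef_pos: [0.5295, 0.0037, 0.1386]
tool_rot: [2.225, 2.05, -0.058]
ft_force: [0.6, -0.4, -0.2]
gripper_width: 0.0601
```

Emit:
{"fn": "drive_tool", "kwargs": {"commands": [[1, 0, 8, 0, 60], [3, 19, 9, 0, 60], [4, 34, 10, 0, 60], [5, 44, 10, 0, 60], [6, 54, 11, 0, 60], [7, 64, 11, 0, 60], [8, 74, 12, 0, 60], [9, 84, 12, 0, 60]]}}

```text
clock: 15.75
eef_pos: [0.6151, 0.0048, 0.1306]
tool_rot: [2.225, 2.05, -0.058]
ft_force: [0.2, 1.7, -0.0]
gripper_width: 0.0602
```

Emit:
{"fn": "drive_tool", "kwargs": {"commands": [[0, 0, 0, 0, 60], [-1, 0, -10, 0, 60], [-4, 0, -50, 0, 87], [-9, 0, -100, 0, 87], [-15, 0, -150, 0, 87], [-20, 0, -200, 0, 87]]}}

```text
clock: 16.35
eef_pos: [0.6016, 0.0068, 0.3335]
tool_rot: [2.225, 2.049, -0.057]
ft_force: [1.7, 1.1, 0.7]
gripper_width: 0.0863
```

```bash
python3 - <<'E'
from h import *
from plant import state,snapshot
print(state()["eef_pos"],np.round(state()["joint_pos"],3))
d=snapshot("wrist"); pickle.dump(d,open("w6.pkl","wb")); f=d["frame"][:,:,::-1]
print(-d["R"].T@d["t"])
cv2.imwrite("pics/w6.png",cv2.resize(f,(800,500)))
E
```

```text
[0.60163746 0.0068423  0.33345198] [-0.18   0.272  0.023  1.54   0.116  1.298 -0.27 ]
[0.59862379 0.09767114 0.48650203]
```

View pics/w6.png

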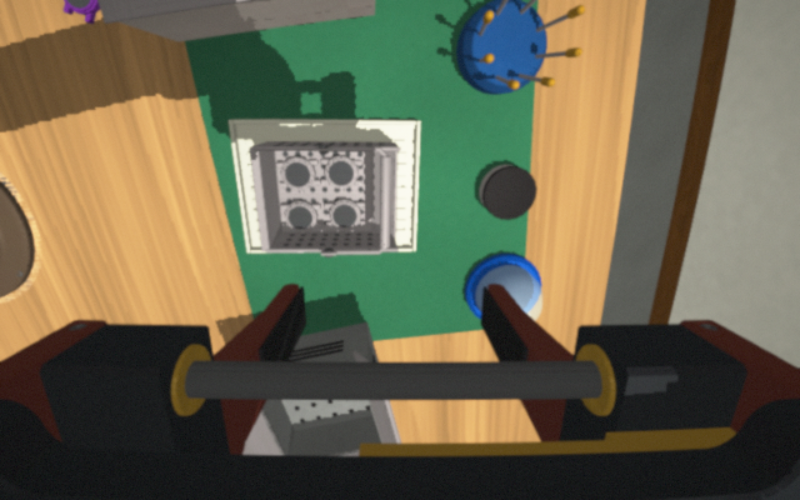

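The wrist view shows the basket standing flat in the tray at (250-398, 147-255), with all four cases in it and the bail folded over the lip at column 387. Next I'll measure the basket pose and simulate the tip geometry.

```bash
python3 - <<'E'
from h import *
d=pickle.load(open("w6.pkl","rb"))
P=ray(d,np.array([(252,147),(262,255),(325,147),(328,255)])*.8,.086); print("corners+y,-y; hinge+y,-y",P.round(4).tolist())
print("tray",ray(d,np.array([(230,121),(420,121),(416,251),(247,252)])*.8,.018).round(4).tolist())
print("cases",ray(d,np.array([(298,173),(341,172),(300,215),(344,214)])*.8,.033).round(4).tolist())
E
```

```text
corners+y,-y; hinge+y,-y [[0.4703, 0.0698, 0.086], [0.4555, -0.0529, 0.086], [0.5469, 0.0627, 0.086], [0.5325, -0.0608, 0.086]]
tray [[0.4285, 0.0977, 0.018], [0.6583, 0.0779, 0.018], [0.6438, -0.0942, 0.018], [0.4118, -0.072, 0.018]]
cases [[0.5026, 0.0302, 0.033], [0.5553, 0.0266, 0.033], [0.4961, -0.0231, 0.033], [0.5523, -0.0272, 0.033]]
```

Emit:
{"fn": "drive_tool", "kwargs": {"commands": [[-5, 3, -48, 0, 87], [-10, 6, -96, 0, 87], [-15, 9, -144, 0, 87], [-20, 12, -192, 0, 87], [-25, 15, -240, 0, 87], [-30, 18, -288, 0, 87]]}}

```text
clock: 17.0
eef_pos: [0.6033, 0.007, 0.5834]
tool_rot: [2.221, 2.051, -0.047]
ft_force: [1.1, -0.3, -1.1]
gripper_width: 0.0868
```

Emit:
{"fn": "drive_tool", "kwargs": {"commands": [[-5, 30, -40, 0, 87], [-10, 60, -80, 0, 87], [-15, 90, -120, 0, 87], [-20, 120, -160, 0, 87]]}}

```text
clock: 17.4
eef_pos: [0.6295, -0.0055, 0.6293]
tool_rot: [2.175, 2.018, 0.069]
ft_force: [0.3, 0.4, -0.5]
gripper_width: 0.087
```

```bash
python3 - <<'E'
from h import *
from plant import state
q=state(); print(np.round(q["joint_pos"],3),Rot.from_rotvec(q["tool_rot"]).as_matrix().round(3).tolist())
E
```

```text
[-0.319  0.311  0.318  0.842  0.003  1.853 -0.096] [[0.081, 0.985, 0.151], [0.993, -0.067, -0.095], [-0.084, 0.158, -0.984]]
```

Emit:
{"fn": "drive_tool", "kwargs": {"commands": [[-5, 49, 0, 0, 87], [-10, 98, 0, 0, 87], [-15, 147, 0, 0, 87], [-20, 196, 0, 0, 87]]}}

```text
clock: 17.8
eef_pos: [0.7552, -0.0261, 0.632]
tool_rot: [2.101, 1.968, 0.175]
ft_force: [0.5, 1.4, -2.3]
gripper_width: 0.0869
```

```bash
python3 - <<'E'
from h import *
from plant import state
q=state(); print(np.round(q["joint_pos"],3),Rot.from_rotvec(q["tool_rot"]).as_matrix().round(3).tolist())
E
```

```text
[-0.115  0.535  0.074  0.495  0.085  1.852 -0.087] [[0.077, 0.962, 0.261], [0.993, -0.051, -0.104], [-0.087, 0.267, -0.96]]
```

Emit:
{"fn": "drive_tool", "kwargs": {"commands": [[-1, 40, -30, 0, 87], [-2, 80, -60, 0, 87], [-3, 120, -90, 0, 87], [-4, 160, -120, 0, 87]]}}

```text
clock: 18.2
eef_pos: [0.7786, -0.0287, 0.6574]
tool_rot: [2.058, 1.933, 0.239]
ft_force: [0.5, 0.5, 0.4]
gripper_width: 0.087
```

Emit:
{"fn": "drive_tool", "kwargs": {"commands": [[-1, 40, -30, 0, 87], [-2, 80, -60, 0, 87], [-3, 120, -90, 0, 87], [-4, 160, -120, 0, 87]]}}

```text
clock: 18.6
eef_pos: [0.7931, -0.0299, 0.6778]
tool_rot: [2.022, 1.907, 0.292]
ft_force: [-0.7, 0.6, -0.1]
gripper_width: 0.0869
```

Emit:
{"fn": "drive_tool", "kwargs": {"commands": [[-1, 40, -30, 0, 87], [-2, 80, -60, 0, 87], [-3, 120, -90, 0, 87], [-4, 160, -120, 0, 87]]}}

```text
clock: 19.0
eef_pos: [0.7987, -0.0303, 0.7026]
tool_rot: [1.986, 1.877, 0.341]
ft_force: [-0.4, 0.2, -0.4]
gripper_width: 0.0869
```

```bash
python3 - <<'E'
from h import *
from plant import state
q=state(); print(np.round(q["joint_pos"],3),Rot.from_rotvec(q["tool_rot"]).as_matrix().round(3).tolist())
E
```

```text
[-0.177  0.625  0.566  0.244 -0.319  1.853 -0.   ] [[0.076, 0.9, 0.43], [0.993, -0.031, -0.11], [-0.086, 0.435, -0.896]]
```

Emit:
{"fn": "drive_tool", "kwargs": {"commands": [[-4, 22, -45, 0, 87], [-8, 44, -90, 0, 87], [-12, 66, -135, 0, 87], [-16, 88, -180, 0, 87]]}}

```text
clock: 19.4
eef_pos: [0.7505, -0.0318, 0.7609]
tool_rot: [1.949, 1.847, 0.389]
ft_force: [0.1, 1.4, 1.0]
gripper_width: 0.0872
```

Emit:
{"fn": "drive_tool", "kwargs": {"commands": [[-4, 22, -45, 0, 87], [-8, 44, -90, 0, 87], [-12, 66, -135, 0, 87], [-16, 88, -180, 0, 87]]}}

```text
clock: 19.8
eef_pos: [0.704, -0.0329, 0.8106]
tool_rot: [1.912, 1.816, 0.433]
ft_force: [0.5, -0.7, -0.6]
gripper_width: 0.0868
```

```bash
python3 - <<'E'
from h import *
from plant import state
q=state(); print(np.round(q["joint_pos"],3),Rot.from_rotvec(q["tool_rot"]).as_matrix().round(3).tolist())
E
```

```text
[-0.267  0.423  0.582  0.338 -0.232  1.852  0.023] [[0.076, 0.846, 0.527], [0.993, -0.018, -0.115], [-0.088, 0.532, -0.842]]
```

Emit:
{"fn": "drive_tool", "kwargs": {"commands": [[1, 48, 12, 0, 87], [2, 96, 24, 0, 87], [3, 144, 36, 0, 87]]}}

```text
clock: 20.1
eef_pos: [0.7768, -0.0362, 0.7893]
tool_rot: [1.887, 1.796, 0.468]
ft_force: [0.4, -0.1, -0.3]
gripper_width: 0.087
```

Emit:
{"fn": "drive_tool", "kwargs": {"commands": [[-4, 35, -35, 0, 87], [-8, 70, -70, 0, 87], [-12, 105, -105, 0, 87], [-16, 140, -140, 0, 87]]}}

```text
clock: 20.5
eef_pos: [0.7454, -0.0401, 0.8326]
tool_rot: [1.852, 1.76, 0.505]
ft_force: [-0.8, -0.1, 0.3]
gripper_width: 0.0869
```

Emit:
{"fn": "drive_tool", "kwargs": {"commands": [[-4, 35, -35, 0, 87], [-8, 70, -70, 0, 87], [-12, 105, -105, 0, 87], [-16, 140, -140, 0, 87]]}}

```text
clock: 20.9
eef_pos: [0.716, -0.0423, 0.8707]
tool_rot: [1.817, 1.728, 0.543]
ft_force: [0.3, -0.5, -0.7]
gripper_width: 0.0869
```

```bash
python3 - <<'E'
from h import *
from plant import state
q=state(); print(np.round(q["joint_pos"],3),Rot.from_rotvec(q["tool_rot"]).as_matrix().round(3).tolist())
E
```

```text
[-0.179  0.472  0.699  0.139 -0.418  1.852  0.022] [[0.084, 0.762, 0.642], [0.992, -0.005, -0.124], [-0.091, 0.648, -0.756]]
```

Emit:
{"fn": "drive_tool", "kwargs": {"commands": [[0, 32, -38, 0, 87], [0, 64, -76, 0, 87], [0, 96, -114, 0, 87], [0, 128, -152, 0, 87]]}}

```text
clock: 21.3
eef_pos: [0.6813, -0.0319, 0.9112]
tool_rot: [1.776, 1.696, 0.588]
ft_force: [1.0, -0.9, 0.6]
gripper_width: 0.0866
```

Emit:
{"fn": "drive_tool", "kwargs": {"commands": [[0, 32, -38, 0, 87], [0, 64, -76, 0, 87], [0, 96, -114, 0, 87], [0, 128, -152, 0, 87]]}}

```text
clock: 21.7
eef_pos: [0.6448, -0.0238, 0.9501]
tool_rot: [1.734, 1.658, 0.63]
ft_force: [0.1, 0.7, -0.3]
gripper_width: 0.0873
```

```bash
python3 - <<'E'
from h import *
from plant import state
q=state(); print(np.round(q["joint_pos"],3),Rot.from_rotvec(q["tool_rot"]).as_matrix().round(3).tolist())
E
```

```text
[-0.273  0.354  0.675  0.137 -0.306  1.853  0.008] [[0.085, 0.68, 0.728], [0.992, 0.01, -0.125], [-0.093, 0.733, -0.674]]
```

The tool is now tilted 47.6° at heading -9.7°. That is within about 3° of the wall plane, so spin alone will tip the basket. I'll move to above the grasp on the +y side wall and watch that no joint limit changes the orientation.

```bash
cat > g.py <<'E'
from h import *
from plant import state
O=np.array([.540,.001,.010]); th=np.radians(174); XB=np.array([np.cos(th),np.sin(th),0]); YB=np.array([-XB[1],XB[0],0])
G=O+.025*XB-.0585*YB+[0,0,.066]
s=state(); M=Rot.from_rotvec(s["tool_rot"]).as_matrix(); a=M[:,2]; TCP=G+.0187*a
E
python3 - <<'E'
from g import *
n=M.T@YB; sp=np.arctan2(n[1],n[0])-np.pi/2   # spin bringing tool y onto +-YB
sp=(sp+np.pi)%(2*np.pi)-np.pi; print("spin",sp,sp-np.pi,sp+np.pi,"G",G,"TCP",TCP,"out of plane deg",np.degrees(np.arcsin(a@YB)))
c=min([sp,sp-np.pi,sp+np.pi],key=lambda v:abs(v+1.57)); print(c); plan([TCP[0]+.02,TCP[1],.30],c)
E
```

```text
spin 1.652262797392865 -1.4893298561969281 4.793855450982658 G [0.52125187 0.06179274 0.076     ] TCP [0.5348633  0.05945089 0.06339307] out of plane deg 2.7777750254489946
-1.4893298561969281
call 8 rows; per row [  9.01 -35.78  24.16] -0.0993
[[9, -36, 24, np.float64(-0.1), 87], [18, -72, 48, np.float64(-0.2), 87], [27, -107, 72, np.float64(-0.3), 87], [36, -143, 97, np.float64(-0.4), 87], [45, -179, 121, np.float64(-0.5), 87], [54, -215, 145, np.float64(-0.6), 87], [63, -250, 169, np.float64(-0.7), 87], [72, -286, 193, np.float64(-0.79), 87]]
call 7 rows; per row [ 31.84 -18.65  24.16] -0.0993
[[32, -19, 24, np.float64(-0.1), 87], [64, -37, 48, np.float64(-0.2), 87], [96, -56, 72, np.float64(-0.3), 87], [127, -75, 97, np.float64(-0.4), 87], [159, -93, 121, np.float64(-0.5), 87], [191, -112, 145, np.float64(-0.6), 87], [223, -131, 169, np.float64(-0.7), 87]]
```

Emit:
{"fn": "drive_tool", "kwargs": {"commands": [[9, -36, 24, -0.1, 87], [18, -72, 48, -0.2, 87], [27, -107, 72, -0.3, 87], [36, -143, 97, -0.4, 87], [45, -179, 121, -0.5, 87], [54, -215, 145, -0.6, 87], [63, -250, 169, -0.7, 87], [72, -286, 193, -0.79, 87]]}}

```text
clock: 22.5
eef_pos: [0.6073, 0.0125, 0.6923]
tool_rot: [0.914, 2.132, 0.245]
ft_force: [0.8, 0.3, 0.2]
gripper_width: 0.0874
```

Emit:
{"fn": "drive_tool", "kwargs": {"commands": [[32, -19, 24, -0.1, 87], [64, -37, 48, -0.2, 87], [96, -56, 72, -0.3, 87], [127, -75, 97, -0.4, 87], [159, -93, 121, -0.5, 87], [191, -112, 145, -0.6, 87], [223, -131, 169, -0.7, 87], [223, -131, 169, -0.7, 87]]}}

```text
clock: 23.3
eef_pos: [0.5627, 0.0517, 0.3841]
tool_rot: [0.128, 2.315, -0.115]
ft_force: [-0.2, 0.3, 0.4]
gripper_width: 0.0869
```

```bash
python3 - <<'E'
from g import *
print(np.round(s["joint_pos"],3),M.round(3).tolist(),s["eef_pos"],TCP)
plan([TCP[0],TCP[1],.17],0)
E
```

```text
[-0.814 -0.228  0.293  2.188  0.939  0.692  0.351] [[-0.677, 0.129, 0.724], [0.056, 0.991, -0.124], [-0.734, -0.043, -0.678]] [0.56272431 0.05165947 0.38408118] [0.53479709 0.05948258 0.06331615]
call 5 rows; per row [35.28  2.68 24.8 ] 0.0
[[35, 3, 25, 0.0, 87], [71, 5, 50, 0.0, 87], [106, 8, 74, 0.0, 87], [141, 11, 99, 0.0, 87], [176, 13, 124, 0.0, 87]]
```

Emit:
{"fn": "drive_tool", "kwargs": {"commands": [[25, 2, 17, 0, 87], [50, 4, 35, 0, 87], [75, 6, 52, 0, 87], [100, 8, 70, 0, 87], [120, 9, 85, 0, 87], [120, 9, 85, 0, 87]]}}

```text
clock: 23.9
eef_pos: [0.5485, 0.0588, 0.2433]
tool_rot: [0.137, 2.31, -0.108]
ft_force: [0.1, 0.5, 0.2]
gripper_width: 0.0871
```

```bash
python3 - <<'E'
from g import *
print(np.round(s["joint_pos"],3),M.round(3).tolist(),s["eef_pos"],TCP)
plan([TCP[0],TCP[1],.17],0)
E
```

```text
[-0.749 -0.027  0.246  2.421  1.503  0.481 -0.362] [[-0.672, 0.133, 0.728], [0.065, 0.99, -0.122], [-0.737, -0.034, -0.675]] [0.54848966 0.05883304 0.2432725 ] [0.53486643 0.05952005 0.0633838 ]
call 2 rows; per row [31.62  0.69 19.72] 0.0
[[32, 1, 20, 0.0, 87], [63, 1, 39, 0.0, 87]]
```

Emit:
{"fn": "drive_tool", "kwargs": {"commands": [[22, 0, 14, 0, 87], [44, 1, 28, 0, 87], [63, 1, 40, 0, 87], [63, 1, 40, 0, 87]]}}

```text
clock: 24.3
eef_pos: [0.536, 0.0593, 0.1704]
tool_rot: [0.138, 2.309, -0.108]
ft_force: [0.4, -0.0, 0.4]
gripper_width: 0.0869
```

```bash
python3 - <<'E'
from g import *
from plant import snapshot
print(np.round(s["joint_pos"],3),M.round(3).tolist(),s["eef_pos"],TCP)
plan([TCP[0],TCP[1],TCP[2]],0)
d=snapshot("wrist"); pickle.dump(d,open("w7.pkl","wb")); cv2.imwrite("pics/w7.png",d["frame"][:,:,::-1])
print(proj(d,[O+x*XB+y*YB+[0,0,.076] for x,y in((80,60),(80,-60),(25,-58.5)) for x,y in((x/1e3,y/1e3),)]).round())
E
```

```text
[-0.722  0.14   0.217  2.521  1.983  0.5   -0.931] [[-0.672, 0.134, 0.728], [0.066, 0.99, -0.122], [-0.738, -0.034, -0.674]] [0.53596023 0.05928174 0.17044927] [0.53487463 0.05952018 0.06339263]
call 3 rows; per row [26.58  1.24 23.79] 0.0
[[27, 1, 24, 0.0, 87], [53, 2, 48, 0.0, 87], [80, 4, 71, 0.0, 87]]
[[106.  56.]
 [319.  51.]
 [318. 122.]]
```

View pics/w7.png

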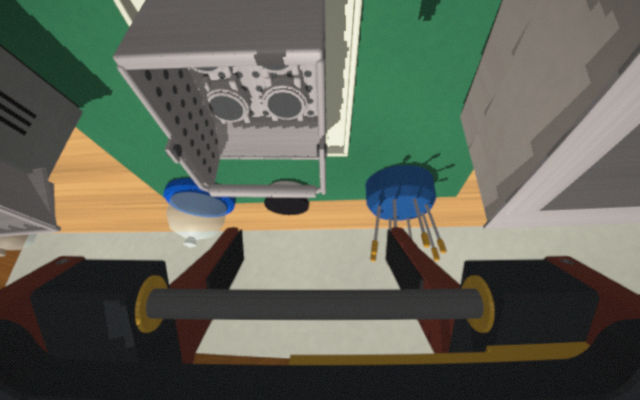

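Emit:
{"fn": "drive_tool", "kwargs": {"commands": [[20, 1, 18, 0, 87], [40, 2, 36, 0, 87], [40, 2, 36, 0, 87]]}}

```text
clock: 24.65
eef_pos: [0.5367, 0.0595, 0.1183]
tool_rot: [0.14, 2.306, -0.108]
ft_force: [-0.1, -0.3, 1.2]
gripper_width: 0.0871
```

```bash
python3 - <<'E'
from g import *
print(np.round(s["joint_pos"],3),M.round(3).tolist(),s["eef_pos"],TCP)
plan([TCP[0],TCP[1],TCP[2]],0)
E
```

```text
[-0.304  0.314 -0.249  2.534  2.151  0.688 -1.123] [[-0.669, 0.136, 0.73], [0.067, 0.99, -0.123], [-0.74, -0.033, -0.672]] [0.53667324 0.05949834 0.11832354] [0.53491164 0.05950113 0.06343619]
call 2 rows; per row [20.9   0.79 17.79] 0.0
[[21, 1, 18, 0.0, 87], [42, 2, 36, 0.0, 87]]
```

Emit:
{"fn": "drive_tool", "kwargs": {"commands": [[14, 1, 12, 0, 87], [28, 1, 24, 0, 87], [42, 2, 36, 0, 87], [42, 2, 36, 0, 87]]}}

```text
clock: 25.05
eef_pos: [0.5334, 0.0574, 0.0596]
tool_rot: [0.145, 2.312, -0.112]
ft_force: [-0.6, 0.6, 0.8]
gripper_width: 0.0874
```

```bash
python3 - <<'E'
from g import *
from plant import snapshot
print(np.round(s["joint_pos"],3),M.round(3).tolist(),s["eef_pos"],TCP,s["ft_force"])
E
```

```text
[ 0.06   0.582 -0.682  2.535  2.193  1.001 -1.097] [[-0.674, 0.14, 0.725], [0.069, 0.99, -0.127], [-0.735, -0.035, -0.677]] [0.53344961 0.05740375 0.05961544] [0.53481131 0.05942063 0.06334281] [-0.61383197  0.63733613  0.76117026]
```

Emit:
{"fn": "drive_tool", "kwargs": {"commands": [[-3, 1, -2, 0, 60], [-3, 1, -2, 0, 30], [-3, 1, -2, 0, 0], [-3, 1, -2, 0, 0], [-3, 1, -2, 0, 0], [-3, 1, -2, 0, 0], [-3, 1, -2, 0, 0], [-3, 1, -2, 0, 0]], "newtons": 55}}

```text
clock: 25.85
eef_pos: [0.533, 0.0599, 0.064]
tool_rot: [0.142, 2.311, -0.107]
ft_force: [0.5, 0.7, -0.0]
gripper_width: 0.0266
```

Emit:
{"fn": "drive_tool", "kwargs": {"commands": [[0, 0, 0, 0, 0], [0, 0, 0, 0, 0], [0, 0, 0, 0, 0], [0, 0, 0, 0, 0], [0, 0, 0, 0, 0]]}}

```text
clock: 26.35
eef_pos: [0.5328, 0.0599, 0.0637]
tool_rot: [0.142, 2.312, -0.107]
ft_force: [-0.2, 0.1, -2.6]
gripper_width: 0.0029
```

```bash
python3 - <<'E'
from g import *
print(np.round(s["joint_pos"],3),M.round(3).tolist(),s["eef_pos"],s["ft_force"],s["wrist_torque"],s["gripper_width"])
for w in([0,0,10],[10,0,0],[0,10,0]): print(w,(M.T@w).round(2))
E
```

```text
[ 0.056  0.566 -0.681  2.536  2.188  0.987 -1.096] [[-0.674, 0.137, 0.726], [0.069, 0.99, -0.122], [-0.736, -0.032, -0.677]] [0.53276894 0.05989274 0.06371426] [-0.16459907  0.07741852 -2.56203359] [0.51022906 0.99612652 0.01673608] 0.0028603674899703737
[0, 0, 10] [-7.36 -0.32 -6.77]
[10, 0, 0] [-6.74  1.37  7.26]
[0, 10, 0] [ 0.69  9.9  -1.22]
```

Emit:
{"fn": "drive_tool", "kwargs": {"commands": [[-7, 0, -7, 0, 0], [-15, -1, -13, 0, 0], [-22, -1, -20, 0, 0], [-29, -1, -27, 0, 0], [-37, -2, -34, 0, 0], [-37, -2, -34, 0, 0]]}}

```text
clock: 26.95
eef_pos: [0.5331, 0.0594, 0.1153]
tool_rot: [0.143, 2.31, -0.107]
ft_force: [0.8, -0.1, -4.1]
gripper_width: 0.0026
```

```bash
python3 - <<'E'
from g import *
from plant import snapshot
print(np.round(s["joint_pos"],3),M.round(3).tolist(),s["eef_pos"],s["ft_force"],s["gripper_width"])
d=snapshot("scene"); e=snapshot("wrist"); q=np.zeros((400,798,3),np.uint8); q[:,:340]=cv2.resize(d["frame"][120:320,230:400,::-1],None,fx=2,fy=2); q[:286,340:]=cv2.resize(e["frame"][:,:,::-1],(458,286)); cv2.imwrite("pics/c8.png",q)
E
```

```text
[ 0.086  0.385 -0.697  2.517  2.064  0.822 -0.978] [[-0.672, 0.137, 0.728], [0.069, 0.99, -0.122], [-0.737, -0.032, -0.675]] [0.53310583 0.05936008 0.11532299] [ 0.80395493 -0.13474719 -4.14419   ] 0.0025780748382590655
```

View pics/c8.png

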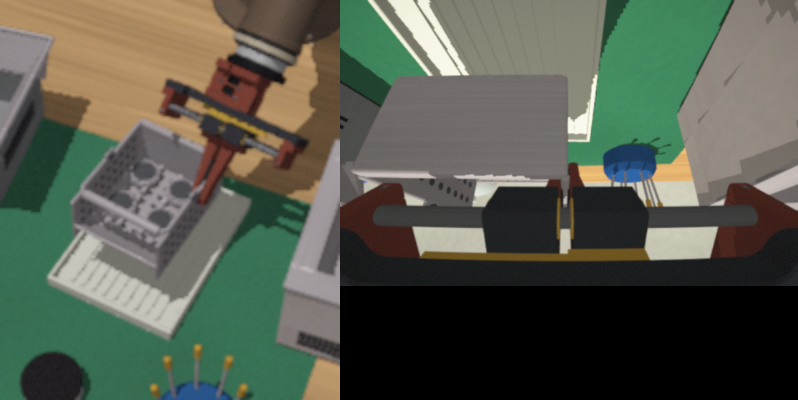

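The basket is level in the grip: 4.1 N, full weight, four cases inside, about 3 mm of wall between the pads. Next I'll compute the path that keeps the lip over the hopper during the spin.

```bash
cat > tip.py <<'E'
from g import *
T0=np.array([.5328,.0599,.0637]); B=np.c_[XB,YB,[0,0,1]]; off=O-T0
D=np.array([.482,-.309])
pts={"lip":(-80,0,32),"lip+":(-80,60,32),"lip-":(-80,-60,32)}
box=[(x,y,z) for x in(-50,80) for y in(-60,60) for z in(0,76)]+[(-80,60,32),(-80,-60,32),(-65,55,88),(-65,-55,88)]
def at(phi,p):
    R=Rot.from_rotvec(a*phi).as_matrix(); return R@(off+B@(np.array(p)/1000)),R@B
E
python3 - <<'E'
from tip import *
for sg in(1,-1):
  for f in range(0,181,20):
    ph=sg*np.radians(f); L=[at(ph,pts[k])[0] for k in pts]; _,Rb=at(ph,(0,0,0)); mz=min(at(ph,p)[0][2] for p in box); o=at(ph,(0,0,0))[0]
    print(sg*f,"tilt",round(np.degrees(np.arccos(Rb[2,2]))),"lipdown",round(np.degrees(np.arcsin(Rb[2,0]))),"yb_z",round(Rb[2,1],2),"lip rel",L[0].round(3),"ends z",L[1][2].round(3),L[2][2].round(3),"minz",round(mz,3),"orig",o.round(3)[:2])
E
```

```text
0 tilt 0 lipdown 0 yb_z 0.0 lip rel [ 0.087 -0.067 -0.022] ends z -0.022 -0.022 minz -0.054 orig [ 0.007 -0.059]
20 tilt 15 lipdown 1 yb_z -0.25 lip rel [ 0.071 -0.079 -0.037] ends z -0.052 -0.022 minz -0.083 orig [-0.002 -0.044]
40 tilt 29 lipdown 5 yb_z -0.48 lip rel [ 0.054 -0.082 -0.055] ends z -0.084 -0.026 minz -0.109 orig [-0.008 -0.025]
60 tilt 43 lipdown 12 yb_z -0.65 lip rel [ 0.038 -0.076 -0.073] ends z -0.112 -0.034 minz -0.129 orig [-0.007 -0.003]
80 tilt 57 lipdown 21 yb_z -0.75 lip rel [ 0.025 -0.063 -0.089] ends z -0.134 -0.044 minz -0.141 orig [-0.002  0.018]
100 tilt 69 lipdown 33 yb_z -0.76 lip rel [ 0.016 -0.043 -0.102] ends z -0.148 -0.056 minz -0.148 orig [0.008 0.037]
120 tilt 79 lipdown 45 yb_z -0.68 lip rel [ 0.013 -0.019 -0.109] ends z -0.15 -0.068 minz -0.15 orig [0.021 0.05 ]
140 tilt 88 lipdown 58 yb_z -0.53 lip rel [ 0.016  0.005 -0.111] ends z -0.142 -0.079 minz -0.142 orig [0.036 0.057]
160 tilt 93 lipdown 72 yb_z -0.31 lip rel [ 0.025  0.028 -0.105] ends z -0.124 -0.087 minz -0.124 orig [0.051 0.055]
180 tilt 95 lipdown 84 yb_z -0.06 lip rel [ 0.038  
[... 531 characters left out ...]
 tilt 57 lipdown 27 yb_z 0.7 lip rel [ 0.109  0.022 -0.014] ends z 0.028 -0.056 minz -0.06 orig [ 0.063 -0.049]
-100 tilt 69 lipdown 39 yb_z 0.69 lip rel [ 0.1    0.042 -0.027] ends z 0.015 -0.068 minz -0.068 orig [ 0.073 -0.03 ]
-120 tilt 79 lipdown 52 yb_z 0.59 lip rel [ 0.087  0.055 -0.043] ends z -0.008 -0.079 minz -0.079 orig [ 0.078 -0.009]
-140 tilt 88 lipdown 65 yb_z 0.42 lip rel [ 0.071  0.06  -0.061] ends z -0.036 -0.086 minz -0.086 orig [0.078 0.013]
-160 tilt 93 lipdown 79 yb_z 0.19 lip rel [ 0.054  0.057 -0.079] ends z -0.068 -0.091 minz -0.091 orig [0.073 0.032]
-180 tilt 95 lipdown 84 yb_z -0.06 lip rel [ 0.038  0.046 -0.094] ends z -0.098 -0.091 minz -0.098 orig [0.064 0.047]
```

```bash
python3 - <<'E'
from tip import *
for f in(0,45,90,120,150,180):
    q=at(np.radians(f),(-75,25,30))[0]; print(f,(D-q[:2]).round(3))
plan([.52,.04,.31],0,0,n=8)
t=dict(s); t["eef_pos"]=[.52,.04,.31]; D0=D-at(0,(-75,25,30))[0][:2]; plan([.42,-.22,.32],0,0,n=12,s=t)
E
```

```text
0 [ 0.403 -0.217]
45 [ 0.45  -0.216]
90 [ 0.479 -0.262]
120 [ 0.48  -0.308]
150 [ 0.465 -0.351]
180 [ 0.438 -0.38 ]
call 8 rows; per row [-17.11  -3.39 -17.41] 0.0
[[-17, -3, -17, 0.0, 0], [-34, -7, -35, 0.0, 0], [-51, -10, -52, 0.0, 0], [-68, -14, -70, 0.0, 0], [-86, -17, -87, 0.0, 0], [-103, -20, -104, 0.0, 0], [-120, -24, -122, 0.0, 0], [-137, -27, -139, 0.0, 0]]
call 8 rows; per row [  3.5  -22.62  -3.97] 0.0
[[3, -23, -4, 0.0, 0], [7, -45, -8, 0.0, 0], [10, -68, -12, 0.0, 0], [14, -90, -16, 0.0, 0], [17, -113, -20, 0.0, 0], [21, -136, -24, 0.0, 0], [24, -158, -28, 0.0, 0], [28, -181, -32, 0.0, 0]]
call 4 rows; per row [  3.5  -22.62  -3.97] 0.0
[[3, -23, -4, 0.0, 0], [7, -45, -8, 0.0, 0], [10, -68, -12, 0.0, 0], [14, -90, -16, 0.0, 0]]
```

```bash
python3 - <<'E'
from tip import *
plan([.535,.055,.325],0,0,n=8)
t=dict(s); t["eef_pos"]=[.535,.055,.325]; plan([.49,-.235,.325],0,0,n=14,s=t)
E
```

```text
call 8 rows; per row [-19.62  -1.34 -17.54] 0.0
[[-20, -1, -18, 0.0, 0], [-39, -3, -35, 0.0, 0], [-59, -4, -53, 0.0, 0], [-78, -5, -70, 0.0, 0], [-98, -7, -88, 0.0, 0], [-118, -8, -105, 0.0, 0], [-137, -9, -123, 0.0, 0], [-157, -11, -140, 0.0, 0]]
call 8 rows; per row [  0.73 -20.95   0.2 ] 0.0
[[1, -21, 0, 0.0, 0], [1, -42, 0, 0.0, 0], [2, -63, 1, 0.0, 0], [3, -84, 1, 0.0, 0], [4, -105, 1, 0.0, 0], [4, -126, 1, 0.0, 0], [5, -147, 1, 0.0, 0], [6, -168, 2, 0.0, 0]]
call 6 rows; per row [  0.73 -20.95   0.2 ] 0.0
[[1, -21, 0, 0.0, 0], [1, -42, 0, 0.0, 0], [2, -63, 1, 0.0, 0], [3, -84, 1, 0.0, 0], [4, -105, 1, 0.0, 0], [4, -126, 1, 0.0, 0]]
```

Emit:
{"fn": "drive_tool", "kwargs": {"commands": [[-20, -1, -18, 0, 0], [-39, -3, -35, 0, 0], [-59, -4, -53, 0, 0], [-78, -5, -70, 0, 0], [-98, -7, -88, 0, 0], [-118, -8, -105, 0, 0], [-137, -9, -123, 0, 0], [-157, -11, -140, 0, 0]]}}

```text
clock: 27.85
eef_pos: [0.5344, 0.0542, 0.3243]
tool_rot: [0.143, 2.314, -0.109]
ft_force: [0.0, -0.3, -4.4]
gripper_width: 0.0029
```

```bash
python3 - <<'E'
from tip import *
print(np.round(s["joint_pos"],3),M.round(3).tolist(),s["eef_pos"],s["ft_force"],s["gripper_width"])
E
```

```text
[ 0.169 -0.165 -0.582  2.283  0.908  0.441  0.279] [[-0.675, 0.137, 0.725], [0.069, 0.99, -0.123], [-0.734, -0.033, -0.678]] [0.53437926 0.05420989 0.3242863 ] [ 0.04485762 -0.25236967 -4.41232536] 0.0028556911618027574
```

Emit:
{"fn": "drive_tool", "kwargs": {"commands": [[1, -21, 0, 0, 0], [1, -42, 0, 0, 0], [2, -63, 1, 0, 0], [3, -84, 1, 0, 0], [4, -105, 1, 0, 0], [4, -126, 1, 0, 0], [5, -147, 1, 0, 0], [6, -168, 2, 0, 0]]}}

```text
clock: 28.65
eef_pos: [0.5081, -0.1126, 0.3217]
tool_rot: [0.143, 2.317, -0.109]
ft_force: [-0.9, -0.1, -3.3]
gripper_width: 0.0029
```

```bash
python3 - <<'E'
from tip import *
print(np.round(s["joint_pos"],3),M.round(3).tolist(),s["eef_pos"],s["ft_force"],s["gripper_width"])
E
```

```text
[-0.062 -0.267  0.113  2.375  0.487  0.237  1.08 ] [[-0.678, 0.138, 0.722], [0.069, 0.99, -0.124], [-0.732, -0.034, -0.68]] [ 0.50811622 -0.11258115  0.32169034] [-0.89961427 -0.08274425 -3.26215731] 0.002901961171489391
```

Emit:
{"fn": "drive_tool", "kwargs": {"commands": [[-1, -21, 1, 0, 0], [-2, -42, 3, 0, 0], [-3, -63, 4, 0, 0], [-4, -84, 5, 0, 0], [-5, -105, 7, 0, 0], [-6, -127, 8, 0, 0], [-6, -127, 8, 0, 0]]}}

```text
clock: 29.35
eef_pos: [0.5009, -0.2403, 0.3258]
tool_rot: [0.146, 2.315, -0.107]
ft_force: [-0.0, -0.1, -3.8]
gripper_width: 0.0028
```

```bash
cat > rows.py <<'E'
# rows for spinning on from the present phi: python3 rows.py phi0 phi1 z1 [bias x]
import sys
from tip import *
f0,f1,z1=map(float,sys.argv[1:4]); bx=float(sys.argv[4]) if len(sys.argv)>4 else .01
print(np.round(s["joint_pos"],3),M.round(3).tolist(),s["eef_pos"].round(4) if hasattr(s["eef_pos"],"round") else s["eef_pos"],np.round(s["ft_force"],1),s["gripper_width"])
q=at(np.radians(f1),(-75,25,30))[0]; T=np.r_[D-q[:2]+[bx,0],z1]; n=abs(int(round((f1-f0)/7.5))); print(T)
d=M.T@(T-np.array(s["eef_pos"]))*1000/n
for k in range(n): print([int(v) for v in np.round(d*(k+1))],round(np.radians(f1-f0)*(k+1)/n,2))
E
python3 rows.py 0 60 .325
```

```text
[-0.343 -0.29   0.73   2.313 -0.047  0.244  1.933] [[-0.676, 0.139, 0.723], [0.072, 0.99, -0.123], [-0.733, -0.031, -0.679]] [ 0.5009 -0.2403  0.3258] [-0.  -0.1 -3.8] 0.0027970511311318814
[ 0.47315241 -0.22626212  0.325     ]
[3, 1, -3] 0.13
[5, 3, -5] 0.26
[8, 4, -8] 0.39
[10, 5, -11] 0.52
[13, 6, -13] 0.65
[15, 8, -16] 0.79
[18, 9, -19] 0.92
[20, 10, -21] 1.05
```

Emit:
{"fn": "drive_tool", "kwargs": {"commands": [[0, -1, 0, 0.13, 0], [0, -3, 0, 0.26, 0], [0, -4, 0, 0.39, 0], [0, -5, 1, 0.52, 0], [0, -6, 1, 0.65, 0], [-1, -8, 1, 0.78, 0], [-1, -10, 1, 0.92, 0], [-1, -10, 1, 1.05, 0]]}}

```text
clock: 30.15
eef_pos: [0.5016, -0.247, 0.3257]
tool_rot: [1.308, 1.961, 0.424]
ft_force: [0.3, 0.4, -3.1]
gripper_width: 0.0028
```

```bash
python3 rows.py 60 120 .325 .015
```

```text
[-0.147 -0.222  0.606  2.298 -0.466  0.266  1.295] [[-0.216, 0.655, 0.724], [0.896, 0.428, -0.12], [-0.388, 0.622, -0.68]] [ 0.5016 -0.247   0.3257] [ 0.3  0.4 -3.1] 0.002838237005091027
[ 0.49645493 -0.30791658  0.325     ]
[-7, -4, 1] 0.13
[-13, -7, 1] 0.26
[-20, -11, 2] 0.39
[-27, -15, 2] 0.52
[-33, -19, 3] 0.65
[-40, -22, 3] 0.79
[-47, -26, 4] 0.92
[-53, -30, 4] 1.05
```

Emit:
{"fn": "drive_tool", "kwargs": {"commands": [[-7, -4, 1, 0.13, 0], [-13, -7, 1, 0.26, 0], [-20, -11, 2, 0.39, 0], [-27, -15, 2, 0.52, 0], [-33, -19, 3, 0.65, 0], [-40, -22, 3, 0.79, 0], [-47, -26, 4, 0.92, 0], [-53, -30, 4, 1.05, 0]]}}

```text
clock: 30.95
eef_pos: [0.4968, -0.3078, 0.3254]
tool_rot: [2.258, 1.112, 0.895]
ft_force: [0.2, 0.3, -3.0]
gripper_width: 0.0028
```

```bash
python3 rows.py 120 180 .30 .02
```

```text
[-0.047 -0.126  0.71   2.234 -0.867  0.393  0.746] [[0.46, 0.514, 0.724], [0.818, -0.563, -0.119], [0.347, 0.647, -0.679]] [ 0.4968 -0.3078  0.3254] [ 0.2  0.3 -3. ] 0.002822861342934368
[ 0.45898572 -0.38050456  0.3       ]
[-11, 1, 0] 0.13
[-21, 1, 0] 0.26
[-32, 2, -1] 0.39
[-43, 3, -1] 0.52
[-54, 3, -1] 0.65
[-64, 4, -1] 0.79
[-75, 4, -1] 0.92
[-86, 5, -2] 1.05
```

Emit:
{"fn": "drive_tool", "kwargs": {"commands": [[-11, 1, 0, 0.13, 0], [-21, 1, 0, 0.26, 0], [-32, 2, -1, 0.39, 0], [-43, 3, -1, 0.52, 0], [-54, 3, -1, 0.65, 0], [-64, 4, -1, 0.79, 0], [-75, 4, -1, 0.92, 0], [-86, 5, -2, 1.05, 0]]}}

```text
clock: 31.75
eef_pos: [0.4586, -0.3787, 0.3027]
tool_rot: [2.802, -0.186, 1.224]
ft_force: [-49.7, -53.7, -17.6]
gripper_width: 0.003
```

Emit:
{"fn": "drive_tool", "kwargs": {"commands": [[0, 0, 0, 0, 0], [0, 0, 0, 0, 0], [0, 0, 0, 0, 0], [0, 0, 0, 0, 0]]}}

```text
clock: 32.15
eef_pos: [0.4571, -0.3817, 0.3037]
tool_rot: [2.796, -0.186, 1.224]
ft_force: [0.7, 0.2, -3.2]
gripper_width: 0.0023
```

```bash
python3 - <<'E'
from tip import *
from plant import snapshot
print(np.round(s["joint_pos"],3),M.round(3).tolist(),s["eef_pos"],np.round(s["ft_force"],1),s["gripper_width"])
for n in("scene","top"):
    d=snapshot(n); pickle.dump(d,open(n+"9.pkl","wb"))
E
```

```text
[-0.519 -0.094  1.44   2.216 -1.032  0.535  0.057] [[0.673, -0.144, 0.726], [-0.078, -0.989, -0.125], [0.736, 0.028, -0.676]] [ 0.45709165 -0.381662    0.30368234] [ 0.7  0.2 -3.2] 0.0023341284072973143
```

```bash
python3 - <<'E'
from tip import *
from plant import snapshot
F=[]
for i in range(12):
    d=snapshot("wrist"); F.append(state()["ft_force"])
print(np.mean(F,0).round(2),np.std(F,0).round(2)); pickle.dump(d,open("w9.pkl","wb"))
t=pickle.load(open("top9.pkl","rb"))["frame"]; c=pickle.load(open("scene9.pkl","rb"))["frame"]; w=d["frame"]
q=np.zeros((590,798,3),np.uint8)
q[:300,:400]=cv2.resize(t[150:300,380:580],(400,300),interpolation=2); q[:300,400:798]=cv2.resize(c[40:240,80:345],(398,300),interpolation=2); q[300:,:464]=cv2.resize(w,(464,290))
cv2.imwrite("pics/c9.png",q[:,:,::-1])
E
```

```text
[-0.07 -0.1  -2.  ] [0.34 0.34 0.28]
```

The mean vertical force is -2.0 N, which matches the empty basket (2.16 N), so all the cases are out. I'll spin back slowly.

```bash
python3 - <<'E'
from tip import *
T=np.array([.497,-.308,.325]); d=M.T@(T-s["eef_pos"])*1000; print(d/16)
M2=M@Rot.from_rotvec([0,0,-.56]).as_matrix(); print(M2.T@(T-s["eef_pos"])*1000/16)
E
```

```text
[ 2.2485632  -4.80948577  0.31731283]
[ 4.45983912 -2.88045566  0.31731283]
```

Emit:
{"fn": "drive_tool", "kwargs": {"commands": [[2, -5, 0, -0.07, 0], [4, -10, 1, -0.14, 0], [7, -14, 1, -0.21, 0], [9, -19, 1, -0.28, 0], [11, -24, 2, -0.35, 0], [13, -29, 2, -0.42, 0], [16, -34, 2, -0.49, 0], [18, -38, 3, -0.56, 0]]}}

```text
clock: 33.65
eef_pos: [0.4779, -0.3446, 0.3144]
tool_rot: [2.568, 0.562, 1.072]
ft_force: [0.2, 0.5, -2.2]
gripper_width: 0.0028
```

Emit:
{"fn": "drive_tool", "kwargs": {"commands": [[4, -3, 0, -0.06, 0], [9, -6, 1, -0.12, 0], [13, -9, 1, -0.18, 0], [18, -12, 1, -0.24, 0], [22, -14, 2, -0.3, 0], [27, -17, 2, -0.36, 0], [31, -20, 2, -0.42, 0], [36, -23, 3, -0.49, 0]]}}

```text
clock: 34.45
eef_pos: [0.4979, -0.3082, 0.3247]
tool_rot: [2.247, 1.118, 0.892]
ft_force: [0.7, -0.6, -2.1]
gripper_width: 0.0026
```

```bash
python3 - <<'E'
from tip import *
print(np.round(s["joint_pos"],3),M.round(3).tolist(),s["eef_pos"],np.round(s["ft_force"],1),s["gripper_width"])
n=M.T@np.array([.137,.990,-.032]); print("spin to go",np.arctan2(n[1],n[0])-np.pi/2)
T=np.array([.515,-.20,.325]); print(M.T@(T-s["eef_pos"])*1000/16); M2=M@Rot.from_rotvec([0,0,-1.04]).as_matrix(); print(M2.T@(T-s["eef_pos"])*1000/16)
E
```

```text
[-0.391 -0.223  0.988  2.247 -0.577  0.314  0.499] [[0.456, 0.514, 0.726], [0.823, -0.555, -0.123], [0.34, 0.654, -0.676]] [ 0.49788219 -0.30819165  0.3246695 ] [ 0.7 -0.6 -2.1] 0.0026107292542077265
spin to go -2.0944951900372493
[ 6.05698385 -3.19017769 -0.07138929]
[ 5.81739065  3.60863591 -0.07138929]
```

Emit:
{"fn": "drive_tool", "kwargs": {"commands": [[6, -3, 0, -0.13, 0], [12, -6, 0, -0.26, 0], [18, -10, 0, -0.39, 0], [24, -13, 0, -0.52, 0], [30, -16, 0, -0.65, 0], [36, -19, 0, -0.78, 0], [42, -22, 0, -0.91, 0], [48, -26, 0, -1.04, 0]]}}

```text
clock: 35.25
eef_pos: [0.5067, -0.2541, 0.3242]
tool_rot: [1.304, 1.957, 0.421]
ft_force: [-0.7, -0.4, -2.5]
gripper_width: 0.0024
```

Emit:
{"fn": "drive_tool", "kwargs": {"commands": [[6, 4, 0, -0.13, 0], [12, 7, 0, -0.26, 0], [17, 11, 0, -0.39, 0], [23, 14, 0, -0.52, 0], [29, 18, 0, -0.65, 0], [35, 22, 0, -0.78, 0], [41, 25, 0, -0.91, 0], [47, 29, 0, -1.05, 0]]}}

```text
clock: 36.05
eef_pos: [0.5156, -0.1996, 0.3238]
tool_rot: [0.145, 2.311, -0.107]
ft_force: [0.2, -0.4, -1.7]
gripper_width: 0.0028
```

```bash
python3 - <<'E'
from tip import *
print(np.round(s["joint_pos"],3),M.round(3).tolist(),s["eef_pos"],np.round(s["ft_force"],1),s["gripper_width"])
n=M.T@np.array([.137,.990,-.032]); print("spin to go",np.arctan2(n[1],n[0])-np.pi/2)
plan([.530,.0599,.325],0,0,n=14)
t=dict(s);t["eef_pos"]=[.530,.0599,.325]; plan([.530,.0599,.075],0,0,n=14,s=t)
E
```

```text
[-0.362 -0.281  0.623  2.334  0.26   0.218  1.528] [[-0.673, 0.139, 0.726], [0.071, 0.99, -0.123], [-0.736, -0.031, -0.676]] [ 0.51559746 -0.19955556  0.3238049 ] [ 0.2 -0.4 -1.7] 0.0027737101859836542
spin to go -0.001850167320838647
call 8 rows; per row [ 0.56 18.48 -1.59] 0.0
[[1, 18, -2, 0.0, 0], [1, 37, -3, 0.0, 0], [2, 55, -5, 0.0, 0], [2, 74, -6, 0.0, 0], [3, 92, -8, 0.0, 0], [3, 111, -10, 0.0, 0], [4, 129, -11, 0.0, 0], [5, 148, -13, 0.0, 0]]
call 6 rows; per row [ 0.56 18.48 -1.59] 0.0
[[1, 18, -2, 0.0, 0], [1, 37, -3, 0.0, 0], [2, 55, -5, 0.0, 0], [2, 74, -6, 0.0, 0], [3, 92, -8, 0.0, 0], [3, 111, -10, 0.0, 0]]
call 8 rows; per row [13.14  0.56 12.08] 0.0
[[13, 1, 12, 0.0, 0], [26, 1, 24, 0.0, 0], [39, 2, 36, 0.0, 0], [53, 2, 48, 0.0, 0], [66, 3, 60, 0.0, 0], [79, 3, 72, 0.0, 0], [92, 4, 85, 0.0, 0], [105, 4, 97, 0.0, 0]]
call 6 rows; per row [13.14  0.56 12.08] 0.0
[[13, 1, 12, 0.0, 0], [26, 1, 24, 0.0, 0], [39, 2, 36, 0.0, 0], [53, 2, 48, 0.0, 0], [66, 3, 60, 0.0, 0], [79, 3, 72, 0.0, 0]]
```

Emit:
{"fn": "drive_tool", "kwargs": {"commands": [[1, 18, -2, 0, 0], [1, 37, -3, 0, 0], [2, 55, -5, 0, 0], [2, 74, -6, 0, 0], [3, 92, -8, 0, 0], [3, 111, -10, 0, 0], [4, 129, -11, 0, 0], [5, 148, -13, 0, 0]]}}

```text
clock: 36.85
eef_pos: [0.5242, -0.0507, 0.325]
tool_rot: [0.152, 2.311, -0.104]
ft_force: [0.7, 0.4, -2.3]
gripper_width: 0.003
```

Emit:
{"fn": "drive_tool", "kwargs": {"commands": [[1, 18, -2, 0, 0], [1, 37, -3, 0, 0], [2, 55, -5, 0, 0], [2, 74, -6, 0, 0], [3, 92, -8, 0, 0], [3, 111, -10, 0, 0], [3, 111, -10, 0, 0]]}}

```text
clock: 37.55
eef_pos: [0.5314, 0.0629, 0.3276]
tool_rot: [0.147, 2.309, -0.1]
ft_force: [-0.0, -0.5, -1.9]
gripper_width: 0.0032
```

```bash
python3 - <<'E'
from tip import *
from plant import snapshot
print(np.round(s["joint_pos"],3),M.round(3).tolist(),s["eef_pos"],np.round(s["ft_force"],1),s["gripper_width"])
e=cv2.cvtColor(cv2.resize(snapshot("wrist")["frame"],(458,286)),cv2.COLOR_RGB2GRAY); o=cv2.cvtColor(cv2.imread("pics/c8.png")[:286,340:],cv2.COLOR_BGR2GRAY)
cv2.imwrite("pics/w10.png",e)
r=np.s_[60:182,10:235]; W=np.eye(2,3,dtype=np.float32)
cc,W=cv2.findTransformECC(o[r],e[r],W,cv2.MOTION_EUCLIDEAN,(3,100,1e-5),None,5); print(cc,W)
for i in(o,e):  # end-wall top edge: strongest dark->bright horizontal edge rows per column
    g=cv2.Sobel(i.astype(np.float32),5,0,1,ksize=3); print([int(110+np.argmax(np.abs(g[110:185,c]))) for c in range(60,220,20)])
plan([.530,.0599,.075],0,0,n=14)
E
```

```text
[ 0.37  -0.186 -0.764  2.273  0.832  0.41   0.334] [[-0.672, 0.138, 0.728], [0.075, 0.99, -0.119], [-0.737, -0.026, -0.675]] [0.53135352 0.06293317 0.32757725] [-0.  -0.5 -1.9] 0.003207376437672959
0.26443895105682885 [[ 0.99999636  0.00269253  0.5533747 ]
 [-0.00269253  0.99999636 -0.5273701 ]]
[177, 178, 182, 178, 175, 175, 175, 179]
[178, 178, 183, 178, 174, 175, 176, 179]
call 8 rows; per row [13.31  0.39 12.12] 0.0
[[13, 0, 12, 0.0, 0], [27, 1, 24, 0.0, 0], [40, 1, 36, 0.0, 0], [53, 2, 48, 0.0, 0], [67, 2, 61, 0.0, 0], [80, 2, 73, 0.0, 0], [93, 3, 85, 0.0, 0], [106, 3, 97, 0.0, 0]]
call 6 rows; per row [13.31  0.39 12.12] 0.0
[[13, 0, 12, 0.0, 0], [27, 1, 24, 0.0, 0], [40, 1, 36, 0.0, 0], [53, 2, 48, 0.0, 0], [67, 2, 61, 0.0, 0], [80, 2, 73, 0.0, 0]]
```

The edge rows match the view taken right after the grasp, so the basket has not slipped. Now I'll lower it into the tray.

Emit:
{"fn": "drive_tool", "kwargs": {"commands": [[13, 0, 12, 0, 0], [27, 1, 24, 0, 0], [40, 1, 36, 0, 0], [53, 2, 48, 0, 0], [67, 2, 61, 0, 0], [80, 2, 73, 0, 0], [93, 3, 85, 0, 0], [106, 3, 97, 0, 0]]}}

```text
clock: 38.4
eef_pos: [0.5304, 0.0581, 0.1821]
tool_rot: [0.154, 2.311, -0.104]
ft_force: [-0.3, -0.4, -1.9]
gripper_width: 0.0022
```

Emit:
{"fn": "drive_tool", "kwargs": {"commands": [[13, 0, 12, 0, 0], [27, 1, 24, 0, 0], [40, 1, 36, 0, 0], [53, 2, 48, 0, 0], [67, 2, 61, 0, 0], [80, 2, 73, 0, 0], [80, 2, 73, 0, 0]]}}

```text
clock: 39.1
eef_pos: [0.5287, 0.0574, 0.0715]
tool_rot: [0.154, 2.317, -0.105]
ft_force: [0.0, 0.5, -2.4]
gripper_width: 0.003
```

```bash
python3 - <<'E'
from tip import *
print(np.round(s["joint_pos"],3),M.round(3).tolist(),s["eef_pos"],np.round(s["ft_force"],1),s["gripper_width"])
plan([.531,.0599,.0635],0,0,n=4)
E
```

```text
[ 0.267  0.631 -0.936  2.53   2.116  1.084 -0.958] [[-0.677, 0.144, 0.722], [0.078, 0.989, -0.124], [-0.732, -0.028, -0.681]] [0.52868489 0.05735576 0.07151079] [ 0.   0.5 -2.4] 0.002972912302618867
call 4 rows; per row [1.12 0.77 1.7 ] 0.0
[[1, 1, 2, 0.0, 0], [2, 2, 3, 0.0, 0], [3, 2, 5, 0.0, 0], [4, 3, 7, 0.0, 0]]
```

Emit:
{"fn": "drive_tool", "kwargs": {"commands": [[1, 1, 2, 0, 0], [3, 1, 4, 0, 0], [4, 2, 6, 0, 0], [5, 3, 8, 0, 0], [5, 3, 8, 0, 0]]}}

```text
clock: 39.6
eef_pos: [0.5334, 0.0606, 0.0661]
tool_rot: [0.154, 2.309, -0.103]
ft_force: [-0.3, -0.3, -2.3]
gripper_width: 0.0024
```

Emit:
{"fn": "drive_tool", "kwargs": {"commands": [[0, 0, 0, 0, 10], [0, 0, 0, 0, 20], [0, 0, 0, 0, 40], [0, 0, 0, 0, 60], [0, 0, 0, 0, 70], [0, 0, 0, 0, 70], [0, 0, 0, 0, 70], [0, 0, 0, 0, 70]]}}

```text
clock: 40.4
eef_pos: [0.5331, 0.0605, 0.0658]
tool_rot: [0.154, 2.31, -0.103]
ft_force: [-0.0, -0.6, 0.1]
gripper_width: 0.0622
```

```bash
python3 - <<'E'
from tip import *
print(np.round(s["joint_pos"],3),M.round(3).tolist(),s["eef_pos"],np.round(s["ft_force"],1),s["gripper_width"])
plan([.533,.060,.30],0,70,n=12)
E
```

```text
[ 0.253  0.661 -0.928  2.524  2.134  1.113 -0.97 ] [[-0.672, 0.144, 0.727], [0.079, 0.989, -0.123], [-0.736, -0.026, -0.676]] [0.53305983 0.06052603 0.0658189 ] [-0.  -0.6  0.1] 0.06224925823974559
call 8 rows; per row [-14.37  -0.54 -13.19] 0.0
[[-14, -1, -13, 0.0, 70], [-29, -1, -26, 0.0, 70], [-43, -2, -40, 0.0, 70], [-57, -2, -53, 0.0, 70], [-72, -3, -66, 0.0, 70], [-86, -3, -79, 0.0, 70], [-101, -4, -92, 0.0, 70], [-115, -4, -106, 0.0, 70]]
call 4 rows; per row [-14.37  -0.54 -13.19] 0.0
[[-14, -1, -13, 0.0, 70], [-29, -1, -26, 0.0, 70], [-43, -2, -40, 0.0, 70], [-57, -2, -53, 0.0, 70]]
```

Released about 2 mm above the tray floor. I'll retreat straight up and take a final look.

Emit:
{"fn": "drive_tool", "kwargs": {"commands": [[-7, 0, -6, 0, 70], [-14, -1, -13, 0, 70], [-29, -1, -26, 0, 70], [-43, -2, -40, 0, 70], [-58, -2, -53, 0, 70], [-72, -3, -66, 0, 70], [-94, -3, -86, 0, 70], [-115, -4, -106, 0, 70]]}}

```text
clock: 41.2
eef_pos: [0.5324, 0.061, 0.223]
tool_rot: [0.153, 2.311, -0.102]
ft_force: [0.1, -1.3, -0.2]
gripper_width: 0.0698
```

Emit:
{"fn": "drive_tool", "kwargs": {"commands": [[-29, -1, -26, 0, 70], [-57, -2, -53, 0, 70], [-87, -3, -79, 0, 70], [-115, -4, -106, 0, 70], [-144, -5, -132, 0, 70], [-173, -6, -159, 0, 70], [-173, -6, -159, 0, 70]]}}

```text
clock: 41.9
eef_pos: [0.5323, 0.0605, 0.4585]
tool_rot: [0.155, 2.312, -0.102]
ft_force: [0.3, 0.3, -0.5]
gripper_width: 0.0699
```

```bash
python3 - <<'E'
from h import *
from plant import snapshot,state
print(state()["eef_pos"])
d={n:snapshot(n) for n in("scene","top","wrist")}; pickle.dump(d,open("end.pkl","wb"))
t,c=d["top"]["frame"],d["scene"]["frame"]
q=np.zeros((600,800,3),np.uint8)
q[:300,:400]=cv2.resize(t[160:280,410:520],(400,300),interpolation=2); q[:300,400:]=cv2.resize(t[150:262,290:390],(400,300),interpolation=2)
q[300:,:400]=cv2.resize(c[100:240,130:290],(400,300),interpolation=2); q[300:,400:]=cv2.resize(c[180:300,230:370],(400,300),interpolation=2)
cv2.imwrite("pics/end.png",q[:,:,::-1])
E
```

```text
[0.53234481 0.06046365 0.4585303 ]
```

View pics/end.png

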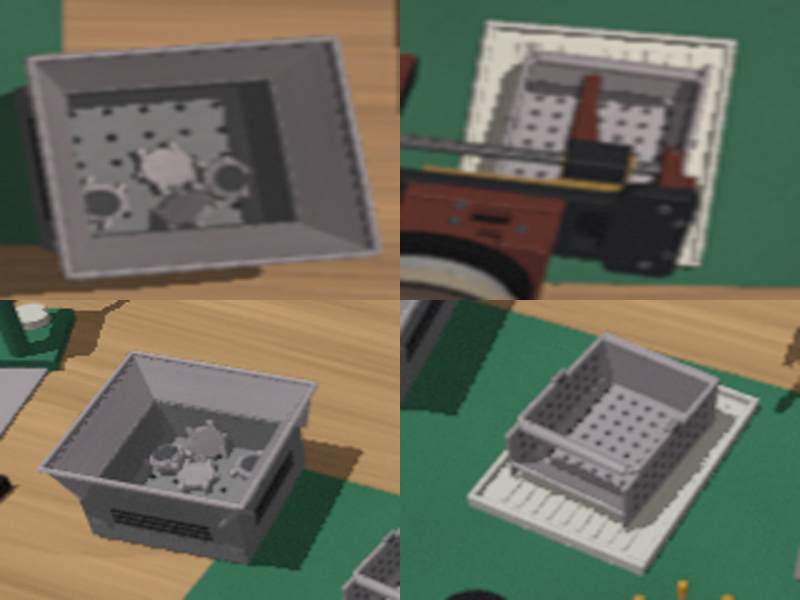

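The final view shows all four cases on the dryer chamber floor and the empty basket flat in the tray with the bail folded. The gripper is well clear, so I'll hand in.

```bash
python3 -c "
from plant import arm,state
print(state()['clock']); print(arm.hand_in())"
```

```text
42.05
the job is handed in; nothing more can be done
None
```

The job is handed in at 42.05 s of the 72 s allowed. All four watch cases are in the dryer and the empty basket is back in the tray.

**What I did:**
- I lifted the basket by its bail, set it in the tray with the lip facing away from the robot, let go, and folded the bail towards the lip.
- The moves only turn the tool about its own axis. I pushed the arm against its joint and reach limits in free air until the tool leaned about 47° outward, then worked with it leaning.
- I gripped the +y side wall instead of the recommended end wall. A half turn about the leaning tool then tipped the basket lip-down over the hopper, and turning back set it upright in the tray.

**Last checks:**
- **Dryer:** the final view shows four cases inside on the chamber floor, one of them seemingly leaning on another. None are seen on the bench.
- **Basket:** it stands empty and flat in the tray. When I first stood it there its centre measured about 5 mm from the tray's. I put it back at the same tool position to within a couple of millimetres and did not measure its centre again.
- **Weight while tipped:** the mean force of -2.0 N matches the empty basket's 2.16 N.
- **Grip:** the wrist picture after tipping matched the earlier one to within 1 pixel, so the basket had not slipped.
- **Bystanders:** the tool path kept clear of them, but I did not measure them again at the end.

**One irregularity:** the wrist force jumped to about 75 N for a moment at the end of the tipping turn. The limit is 120 N. By then joints 3 and 5 had run to their limits, and I put the jump down to that. The lip was still about 60 mm above the hopper by calculation, and the force was back to normal at the next reading.

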